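# Free the clamped carving and pack the carver's crate

## Robot

A 6-joint arm with a two-finger parallel gripper is mounted at the origin on the work surface. World frame = base frame: x ahead of the robot, y to its left, z up, the work surface at z = 0. Lengths are in mm, angles in rad, forces in N, time in s.
With the tool pointing down it reaches from about 350 to 875 mm from the base axis. Payload 4.2 kg.
Tool frame: the origin (TCP) lies midway between the tips of the shut fingers; the grasp point (between the pads) lies 19 mm behind it (arm.tcp_to_grasp is the distance from the TCP to the grasp point, in mm); z points along the fingers, y is the line along which they close (so a half turn about z gives the same grasp; the last joint's range is limited). The gripper opens to 85 mm and grips with 20 to 120 N. Pads are 22 mm wide; open, the fingers measure 114 mm over their backs; the gripper's body (76 mm by 85 mm) begins 54 mm behind the grasp point. The pads swing forward as they close: fully open they stand 13 mm farther back than shut.
Start: joints at [-0.878, 0.385, 0.008, 0, -1.194, -0.259], TCP at [262.713, -567.081, 208.312] pointing down, gripper open.
Joint ranges: [-3.14, 3.14], [-1.21, 2.06], [-1.07, 1.41], [-3.16, 2.05], [-2.99, -0.16], [-3.1, 3.1]. Speed limits (rad/s): [2.79, 2.79, 3.14, 3.14, 3.14, 3.14].

## Interface

Orientations are given as a unit quaternion [x, y, z, w].
In Python, from bench import arm gives the robot as it stands.
- The arm moves only by the tool arm_command, never from a script. Its argument "rows" is a list of rows, each a list of 2 entries, a list of its own where there are three numbers: the shift along the tool's x, y, z as a fraction of full scale, then the turn, a rotation vector about the tool's x, y, z as a fraction of full scale. In form: [[[x, y, z], [wx, wy, wz]], ...]. A call has 1 to 5 rows; each row is the pose to reach, as a shift and turn from the pose commanded when the call began, along the tool's axes at that moment, turning the shorter way round; what a row does not reach only later rows make up. Full scale, the value 1, is 0.25 m for a shift and 180 degrees for a turn. A row lasts 1/10 s, in which the tool goes at most 50 mm and 8.59 degrees, less where a joint would pass 70% of its speed; a pose out of reach is approached as far as the arm can. A call with a number of a shift or a turn outside -1 to 1 is refused whole. A call with a gripper value outside its range is refused whole. "grip" is the opening, from 0 (shut) to 1 (fully open), set as the call begins (left out, the last holds). The fingers move at their own pace and stop on an object; the grip force is fixed at half the most. Time passes only in rows, so rows that repeat a pose let the fingers close. It gives the time, the measured TCP pose, the force, the opening and the grip force at its end, in the units of the state.
- arm.read_state(): the state, without advancing time (a new reading comes with each control period).
- arm.get_image(name): name is "side" or "top"; returns (picture, depth): 384x512x3 uint8, blue, green, red; 384x512 float32, mm along the optical axis (not along the pixel's ray), 0 where there is no reading.
- arm.camera_info(name): a dict with "fx", "fy", "cx", "cy" (pixels), "k1" (the pictures are not rectified: a ray, as slopes to the right and down, at radius r is drawn at 1 + k1 r^2 times it, then the intrinsics apply), "extrinsics" (4x4, takes a point from camera to world coordinates). Camera axes: x right, y down, z forward; pixel columns grow to the right and rows downward; lengths in mm; the calibration is good to about 2 mm. A picture is of the moment at which its call begins. camera_info takes no time and is no camera call.
- arm.job_done(): hands the job in; it is judged then, once.
Trained networks look in the newest picture that a camera, given by its name, has taken for a name from the list of things; names that differ only in an ending like _2 or _b are one class to them, and where a whole thing is asked for, a point or a joint stands for the part that bears it (a point fixed in the world has none). Each returns a list of dicts, best first, with "score" (0 to 1); they miss things now and then, are a little off and sometimes report something else, mostly with a low value. They report only what shows in the picture. A call takes as long as a camera call. They do not tell look-alikes from the thing itself.
- arm.spot_in(camera, query): "position" ([column, row] in pixels, amid what is visible of it).
The state is a dict: "clock": time; "joints": joint angles; "joint_vel": joint speeds; "joint_efforts": joint torques, N m; "position": TCP position; "ee_rot": TCP orientation; "contact_force": force on the tool from outside, world axes, zero at the start; "wrist_torque": the same for the moment, N m; "gripper_width": finger opening in mm; "grasp_force": force on a finger pad.
Only numpy, scipy, OpenCV 4.12 (cv2) and the standard library are available. Lean on these libraries where they do the work, as an engineer would, in place of code of your own. Each camera call takes 0.05 s, during which the arm holds its last target. There are 200 camera calls.

## Task

First raise the hold-down on the clamping press by its wooden handle to the next notch, so that its pawl catches and it stays up by itself above the panel, and let go. Then pack all the sharpening stones and all the carved panels in the open plywood crate: the heavy stones down on its floor, and the light panels, the freed one too, lying level on top of the stones, carved side up and below the rim. Leave the small gouge that lies among the stones on the bench where it is.

Things in the scene. Friction and masses are not known exactly. Their poses are not given: they have to be found in the camera images.
- press: clamping press, fixed to the bench; origin on the bench top straight below the foot. In its frame: wooden bed, top 18 mm above the bench, from x -95 to +115 and y -185 to +65 mm; steel column 30 x 36 mm, 250 mm high, centred at x = +75 mm, y = 0; its front is -x, with the handle sticking out that way; panel1 lies across it along y, reaching out to -y, free to be drawn out that way.
- hold_down (a joint): height of the hold-down slide in m. 0: its foot rests on the panel. It weighs 0.6 kg and falls if let go between notches. A spring pawl (brass knob, +y side of the column) rides over a ledge and catches at about 0.046 (the next notch) and again at about 0.091; raise it a few mm past a notch, let it settle. There is no release downwards. Lifting takes about 8 to 10 N.
- hold_down_grip (a point): middle of the hold-down's handle, a level wooden bar 75 mm long along the press's x axis (from 33 mm in front of this point to 42 mm behind it), 22 mm wide (press y) and 20 mm high; it rises with the slide. Behind it a green arm 24 mm wide runs on to the slide. The slide's green body begins 99 mm behind this point and the column 110 mm behind it.
- hold_down_foot (a point): centre of the underside of the foot, a round rubber pad of 34 mm diameter on an 18 mm rod; it rises with the slide
- crate: open plywood crate, 260 (x) x 230 (y) x 75 (z) mm outside, walls and floor 10 mm thick, inside 240 x 210 mm and 65 mm deep, fixed; origin at the centre of its underside
- crate_in (a point): centre of the crate's inner floor, axes as the crate's
- stone1: combination sharpening stone, a bar 180 x 50 x 28 mm, about 0.6 kg, grey with a darker upper face, loose on the bench; origin at its centre, x along its length, z up out of the dark face. May be absent.
- stone2: combination sharpening stone, a bar 180 x 50 x 28 mm, about 0.6 kg, grey with a darker upper face, loose on the bench; origin at its centre, x along its length, z up out of the dark face. May be absent.
- stone3: combination sharpening stone, a bar 180 x 50 x 28 mm, about 0.6 kg, grey with a darker upper face, loose on the bench; origin at its centre, x along its length, z up out of the dark face. May be absent.
- panel1: carved limewood panel, 180 x 46 x 14 mm, 0.09 kg, a leaf carving (up to 3 mm proud) on its middle; origin at the centre of the slab, x along its length, z up out of the carved face; at first it lies on the press's bed (underside 18 mm above the bench) along the press's y axis, its centre about 60 mm to the -y side of the foot, which presses on its plain end
- panel2: carved limewood panel, 180 x 46 x 14 mm, 0.09 kg, a leaf carving (up to 3 mm proud) on its middle; origin at the centre of the slab, x along its length, z up out of the carved face; at first loose on the bench
- palm_gouge: bystander: small gouge, 120 mm long, 26 mm thick, lying between the stones; origin under its middle, x along its length; leave it there
There are look-alikes about, which are no part of the job. What is shaped like the stone3 but red is not meant.

How it is judged (in metres and radians):
On the way:
1. the hold-down hangs let go in the next notch (joint 0.040 to 0.056), with panel1 still lying under its foot (value of joint hold_down between 0.04 and 0.056 m and distance between the grasp point and hold_down_grip above 0.05 m and horizontal distance between panel1 and hold_down_foot below 0.085 m and height (world z) of panel1 below 0.035 m), for 0.3 s.
At the end, for the whole second after the job is handed in: hold-down hanging in the next notch (0.040 to 0.056); stones in the crate on its floor (centre under 30 mm above it); panels in the crate on the stones (centre 30 to 62 mm above the floor), carved side up, level within 0.15 rad; all released and at rest (value of joint hold_down between 0.04 and 0.056 m and distance between the grasp point and hold_down_grip above 0.05 m and x of stone1 in the frame of crate_in between -0.115 and 0.115 m and y of stone1 in the frame of crate_in between -0.1 and 0.1 m and z of stone1 in the frame of crate_in between 0 and 0.03 m and linear speed of each of stone1, stone2, stone3, panel1, panel2 below 0.02 m/s and x of stone2 in the frame of crate_in between -0.115 and 0.115 m and y of stone2 in the frame of crate_in between -0.1 and 0.1 m and z of stone2 in the frame of crate_in between 0 and 0.03 m and x of stone3 in the frame of crate_in between -0.115 and 0.115 m and y of stone3 in the frame of crate_in between -0.1 and 0.1 m and z of stone3 in the frame of crate_in between 0 and 0.03 m and x of panel1 in the frame of crate_in between -0.115 and 0.115 m and y of panel1 in the frame of crate_in between -0.1 and 0.1 m and z of panel1 in the frame of crate_in between 0.03 and 0.062 m and angle between each of panel1, panel2's own z axis and vertical below 0.15 rad and x of panel2 in the frame of crate_in between -0.115 and 0.115 m and y of panel2 in the frame of crate_in between -0.1 and 0.1 m and z of panel2 in the frame of crate_in between 0.03 and 0.062 m); the robot touches nothing.
It fails at once if the palm gouge is pushed or carried over 100 mm from where it lay (distance of palm_gouge from where it was at the start of the episode above 0.1 m).
Of stone1, stone2, stone3 only 2 to 3 are there at a start; the rules pass over those that are not, and their reading is None.
At some moment in a run one of stone1, stone2, stone3, panel2 may be knocked a few centimetres aside while the robot is not near it.
Once in a run the grip may slacken for a moment while it holds something.
It also fails if it takes over 210 s, if anything falls off the work surface, if the arm or the gripper's body presses on something with over 40 N, if the wrist force passes 120 N, or if a joint passes its speed limit or range.

## Working session

There is one attempt and no reset: what is moved stays moved. The work goes in short steps, Python scripts to look and compute and a tool call to move; the robot and the scene stay as the last step left them, time stands still between calls to the robot, and variables do not carry over. Pictures are saved under pics/ and viewed, at most 14 in all, crops included, and the job is handed in when it is done.

Besides the shell and the picture viewer there is one more tool, called after ">>>" by a JSON object that holds its "api" and its "payload", one argument or row to a line. arm_command: Moves the arm, as the interface text tells. Shift numbers are shares of 0.25 m and turn numbers shares of 180 degrees, none past 1 either way. Its arguments: {"type":"object","properties":{"rows":{"type":"array","items":{"type":"array"}},"grip":{"type":"number"}},"required":["rows"]}

```bash
ls; mkdir -p pics; cat > h.py <<'E'
import numpy as np, cv2
from bench import arm
from scipy.spatial.transform import Rotation as R
def snap(cam):
    im,d=arm.get_image(cam); return im.copy(),d.copy()
def cloud(cam,d):
    c=arm.camera_info(cam); K=np.array([[c['fx'],0,c['cx']],[0,c['fy'],c['cy']],[0,0,1.]])
    h,w=d.shape; u,v=np.meshgrid(np.arange(w),np.arange(h))
    p=cv2.undistortPoints(np.stack([u,v],-1).reshape(-1,1,2).astype(np.float64),K,np.array([c['k1'],0,0,0,0.])).reshape(h,w,2)
    P=np.concatenate([p*d[...,None],d[...,None]],-1); T=np.array(c['extrinsics'])
    return P@T[:3,:3].T+T[:3,3]
E
python3 - <<'E'
from h import *
print(arm.read_state())
for c in ('top','side'):
    im,d=snap(c); P=cloud(c,d)
    cv2.imwrite(f'pics/{c}0.png',im); np.savez(f'/tmp/{c}0.npz',im=im,P=P,d=d)
    print(c,np.array(arm.camera_info(c)['extrinsics']).round(2).tolist())
    for q in ['press','hold_down_grip','crate','stone1','panel1','palm_gouge']:
        for r in arm.spot_in(c,q):
            u,v=map(int,np.round(r['position'])); print(c,q,round(r['score'],2),u,v,P[v,u].round(0))
E
```

```text
pics
{'clock': 0.0, 'joints': array([-8.78400364e-01,  3.85561075e-01,  6.59633984e-03, -4.98662930e-04,
       -1.19400788e+00, -2.58597078e-01]), 'joint_vel': array([-7.16349838e-04,  1.40955171e-03,  1.84515315e-04, -1.09928099e-03,
       -2.03688689e-04, -4.57513335e-05]), 'joint_efforts': array([-5.97107628e-04, -3.92292523e+01,  1.88402814e+01,  4.18630779e+00,
       -4.60546813e-03, -9.14741179e-06]), 'position': array([ 262.43655172, -566.51487298,  207.2074336 ]), 'ee_rot': array([-2.15112784e-01,  9.76588579e-01,  1.07351789e-03, -2.92097465e-04]), 'contact_force': array([-0.08282232,  0.18627094,  0.51230043]), 'wrist_torque': array([ 0.00945444, -0.00997854,  0.05931911]), 'grasp_force': 0.0, 'gripper_width': 85.29237987222864}
top [[-0.01, -0.99, 0.16, 256.61], [-1.0, 0.01, -0.0, -25.76], [-0.0, -0.16, -0.99, 1328.07], [0.0, 0.0, 0.0, 1.0]]
top press 0.73 354 184 [ 481. -356.   31.]
top hold_down_grip 0.67 341 165 [ 550. -315.   29.]
top hold_down_grip 0.45 274 128 [686. -81.  30.]
top crate 0.85 147 176 [520. 372.  13.]
top stone1 0.84 277 128 [688. -92.  26.]
top sto
[... 186 characters left out ...]
6.  62.  18.]
side [[-0.89, -0.33, 0.32, 158.26], [-0.46, 0.63, -0.63, 547.82], [0.01, -0.71, -0.71, 726.62], [0.0, 0.0, 0.0, 1.0]]
side press 0.65 282 137 [ 489. -296.   70.]
side hold_down_grip 0.64 276 117 [ 520. -311.  126.]
side hold_down_grip 0.55 236 233 [451.  73.  18.]
side crate 0.8 141 317 [524. 365.   9.]
side crate 0.57 194 173 [668. -58.  31.]
side stone1 0.82 257 195 [461. -66.  27.]
side stone1 0.8 162 207 [670.  95.  28.]
side stone1 0.79 256 366 [254. 345.  30.]
side stone1 0.64 192 170 [683. -68.  29.]
side panel1 0.91 298 142 [ 449. -339.   35.]
side panel1 0.69 165 207 [661.  92.  30.]
side panel1 0.56 235 232 [456.  70.  17.]
side palm_gouge 0.5 215 202 [554.   8.  23.]
```

```bash
python3 - <<'E'
import cv2
for c in('top','side'):
    im=cv2.imread(f'pics/{c}0.png'); cv2.imwrite(f'pics/{c}0b.png',cv2.resize(im,(800,600),interpolation=cv2.INTER_CUBIC))
E
```

```text
(no output)
```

View pics/top0b.png

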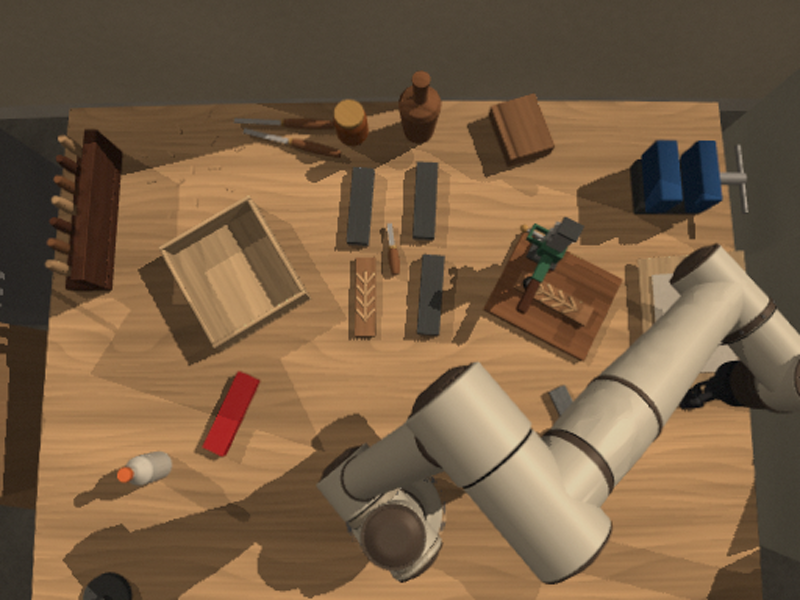

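View pics/side0b.png

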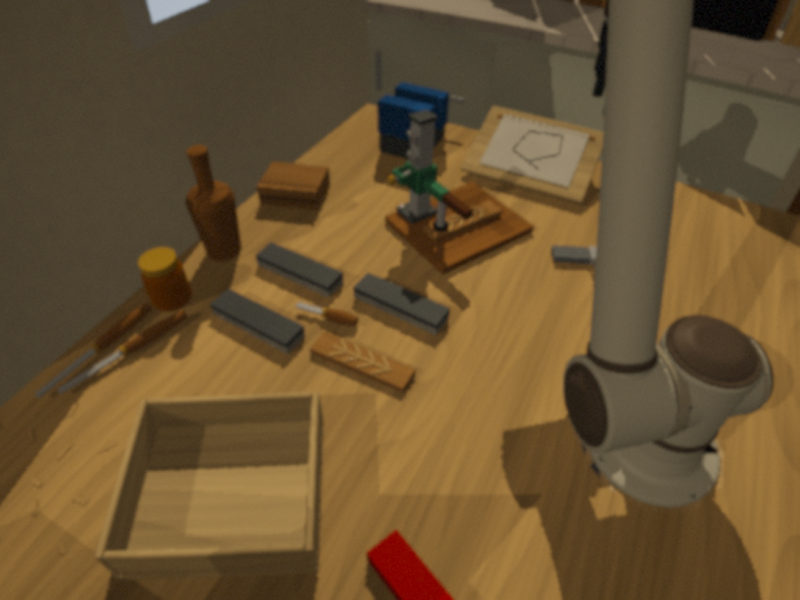

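Top view (800x600): three dark stones at (360,205), (425,200) and (431,295); panel2 at (365,297); gouge at (392,250); press with panel1 at (550,290); crate at (235,272). The red bar at (232,415) has the stone's shape but the excluded colour, so it is not meant. I'll fit the poses from the depth and confirm them in a crop.

```bash
cat >> h.py <<'E'
def rect(xy):
    (c,s,a)=cv2.minAreaRect(xy.astype(np.float32)*1.0)
    if s[0]<s[1]: s=(s[1],s[0]); a+=90
    return np.round(c,1),np.round(s,1),round((a+90)%180-90,1)
def bars(im,P,zlo,zhi,cm,amin=60):
    """rectangles (trimmed by percentile along own axes) of blobs with height in range and colour mask"""
    m=((P[...,2]>zlo)&(P[...,2]<zhi)&cm).astype(np.uint8)
    m=cv2.morphologyEx(m,cv2.MORPH_OPEN,np.ones((2,2),np.uint8))
    n,l,st,ce=cv2.connectedComponentsWithStats(m,connectivity=4)
    out=[]
    for i in range(1,n):
        if st[i,4]<amin: continue
        k=l==i; out.append((ce[i].round(),st[i,4],*rect(P[k][:,:2]),np.median(P[k][:,2]).round(1)))
    return out
E
python3 - <<'E'
from h import *
for c in('top','side'):
    z=np.load(f'/tmp/{c}0.npz'); im,P=z['im'],z['P']
    hsv=cv2.cvtColor(im,cv2.COLOR_BGR2HSV); S=hsv[...,1]
    print(c,'stones'); 
    for o in bars(im,P,18,40,S<90): print(*o)
    print('panels z8-26')
    for o in bars(im,P,9,24,(S>90)&(P[...,0]>350)&(P[...,0]<600)&(P[...,1]<200)): print(*o)
    print('crate rim')
    k=(P[...,2]>66)&(P[...,2]<84)&(P[...,1]>180)&(P[...,1]<560)&(P[...,0]>330)&(P[...,0]<720)
    print(k.sum(),rect(P[k][:,:2]))
    k=(P[...,2]>12)&(P[...,2]<25)&(P[...,1]>-560)&(P[...,1]<-180)&(P[...,0]>330)&(P[...,0]<720)
    print('bed',k.sum(),rect(P[k][:,:2]))
    k=(P[...,2]>140)&(P[...,2]<300)&(P[...,1]>-460)&(P[...,1]<-180)&(P[...,0]>450)&(P[...,0]<720)
    print('column',k.sum(),P[k].mean(0))
E
python3 - <<'E'
import cv2,numpy as np
t=cv2.imread('pics/top0.png');s=cv2.imread('pics/side0.png')
a=cv2.resize(t[90:240,200:400],(800,600),interpolation=cv2.INTER_CUBIC)
b=cv2.resize(s[60:260,120:360],(720,600),interpolation=cv2.INTER_CUBIC)
cv2.imwrite('pics/c1.png',a);cv2.imwrite('pics/c2.png',b)
E
```

```text
top stones
[273. 129.] 656 [518.4 -66.3] [527.8  49.4] -3.7 27.7
[407. 122.] 77 [ 478.8 -324.9] [739.7  90.2] -46.4 35.2
[231. 133.] 683 [507.4  49.9] [517.7  81. ] 7.9 27.6
[276. 189.] 708 [403.6 -76.3] [305.3  58.2] -8.2 27.6
[ 68. 378.] 248 [ 16.3 306.2] [816.5  71. ] -59.1 21.2
panels z8-26
[356. 192.] 2784 [ 369.2 -287.3] [501.9 269.1] -38.5 18.1
[234. 191.] 635 [464.9  61.2] [177.7  45.5] -0.2 14.4
crate rim
883 (array([519.8, 352. ]), array([263.6, 233.4]), 31.1)
bed 2978 (array([ 491.7, -416.3]), array([436.9, 311.1]), -67.8)
column 462 [ 554.29676207 -327.1644129   202.66648463]
side stones
[309.  45.] 578 [ 358.1 -471.6] [1964.7  675.7] -59.9 25.0
[475.  82.] 340 [ 110.7 -339.5] [1749.1  314.9] 76.7 25.6
[254.  95.] 82 [ 649.  -458.8] [303.7  58.4] -52.7 27.0
[332. 110.] 140 [ 411.9 -587.2] [181.1  20.6] -0.2 36.3
[266. 137.] 136 [358.7  98.8] [983.5  78.6] -65.4 30.4
[192. 172.] 683 [424.6 186.9] [885.7 142.6] -44.4 28.4
[258. 193.] 852 [297.2 186.4] [758.4 157.3] -57.3 28.4
[165. 205.] 905 [430.9 263.1] [777.9 128.8] -36.8 28.5
[421. 300.] 438 [ 85.2 255.6] [594.2  99.4] 66.5 24.6
panels z8-26
[296. 149.] 1837 [ 467.6 -356.2] [252.9 204.4] 62.2 18.9
[217. 205.] 114 [347.9 257.1] [691.3  63.7] -51.6 16.3
[233. 232.] 1022 [303.4 253.7] [634.7 165.6] -49.1 15.0
crate rim
2643 (array([521.1, 353. ]), array([261.6, 232.2]), 30.9)
bed 2066 (array([ 525.1, -380.5]), array([389.8, 358.7]), -0.0)
column 682 [ 555.5348069  -324.32497456  195.8108215 ]
```

View pics/c1.png

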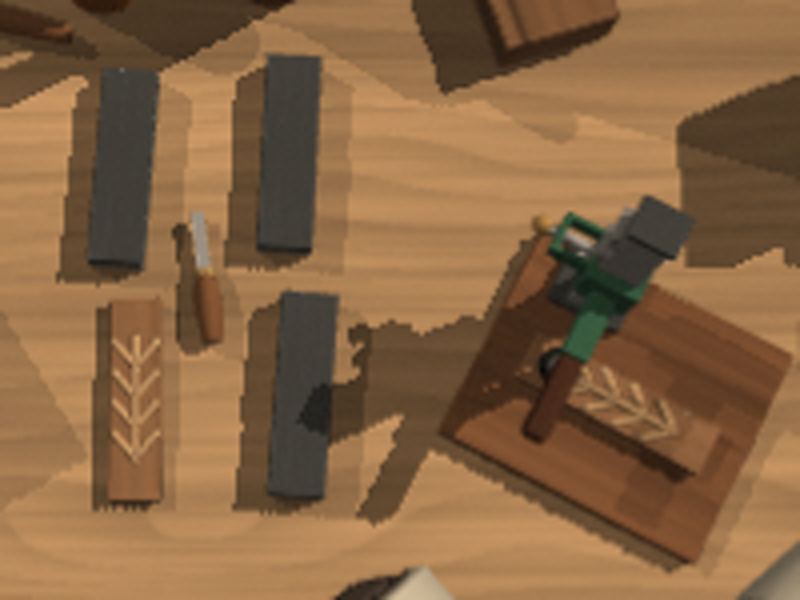

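View pics/c2.png

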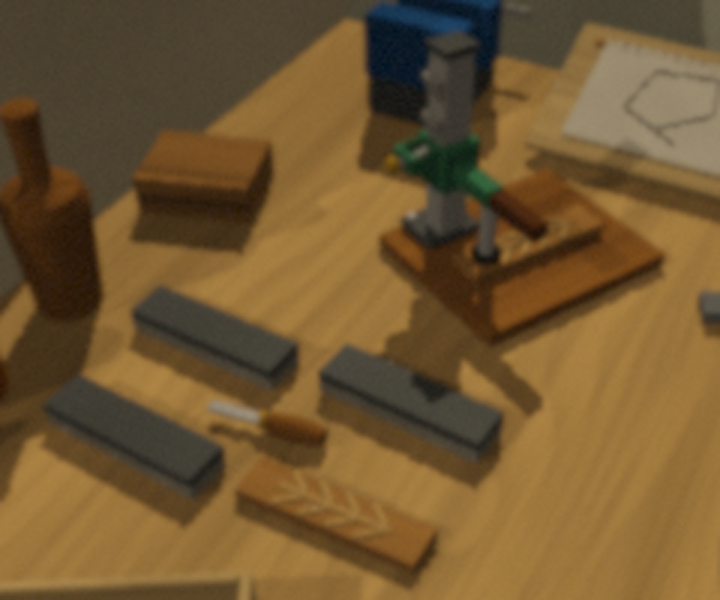

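```bash
cat >> h.py <<'E'
def rect(xy):
    """rectangle of a top face by PCA with 1-99 percentile extents"""
    xy=xy[(abs(xy-np.median(xy,0))<180).all(1)].astype(np.float32)
    a0=cv2.minAreaRect(np.ascontiguousarray(cv2.convexHull(xy)))[2]
    best=None
    for a in np.arange(0,90,.5):
        q=xy@R.from_euler('z',a,degrees=True).as_matrix()[:2,:2]
        lo,hi=np.percentile(q,[1.5,98.5],0); A=np.prod(hi-lo)
        if best is None or A<best[0]: best=(A,a,lo,hi)
    _,a,lo,hi=best; c=R.from_euler('z',a,degrees=True).as_matrix()[:2,:2]@((lo+hi)/2); s=hi-lo
    if s[0]<s[1]: s=s[::-1]; a+=90
    return c.round(1),s.round(1),round((a+90)%180-90,1)
E
python3 - <<'E'
from h import *
for c in('top','side'):
    z=np.load(f'/tmp/{c}0.npz'); im,P,d=z['im'],z['P'],z['d']
    hsv=cv2.cvtColor(im,cv2.COLOR_BGR2HSV); S=hsv[...,1]
    print(c,'stones',(d<=0).sum()); reg=(P[...,0]>330)&(P[...,0]<800)&(P[...,1]<200)&(P[...,1]>-200)
    for o in bars(im,P,20,36,(S<90)&reg): print(*o)
    print('panels z8-26')
    for o in bars(im,P,9,20,(S>90)&reg): print(*o)
    k=(P[...,2]>66)&(P[...,2]<84)&(P[...,1]>180)&(P[...,1]<560)&(P[...,0]>330)&(P[...,0]<720)
    print('rim',k.sum(),rect(P[k][:,:2]),P[k][:,2].mean())
    reg=(P[...,1]>-560)&(P[...,1]<-180)&(P[...,0]>330)&(P[...,0]<650)
    for o in bars(im,P,13,25,reg,800): print('bed',*o)
    for o in bars(im,P,28,38,reg,30): print('panel1',*o)
    # handle: z 100..130
    for lo,hi in((55,80),(80,100),(100,120),(120,140),(140,180),(200,240),(240,262)):
      for o in bars(im,P,lo,hi,reg&(P[...,1]<-240)&(P[...,0]>440),15): print('press z',lo,hi,*o)
E
```

```text
top stones 791
[273. 129.] 651 [686.7 -77.1] [172.7  47.5] -4.5 27.7
[231. 132.] 675 [675.3  72.6] [173.1  45.6] -4.0 27.7
[276. 190.] 705 [466.1 -86. ] [171.6  48.8] -4.5 27.6
panels z8-26
[234. 191.] 616 [465.4  62.5] [173.2  42. ] 0.0 14.4
rim 883 (array([519.2, 352.6]), array([259.9, 228.6]), np.float64(31.0)) 73.87027165476265
bed [356. 193.] 2786 [ 462.6 -363.3] [247.1 199.9] 64.5 18.0
panel1 [336. 178.] 30 [ 502.5 -292.6] [28.5 15.6] -43.0 34.0
panel1 [361. 195.] 445 [ 441.6 -381.6] [125.6  43. ] 60.0 32.6
press z 120 140 [347. 148.] 17 [ 596.1 -321.5] [58.  22.3] -30.5 126.9
press z 120 140 [341. 155.] 16 [ 571.7 -304.2] [36.4 22.2] -42.5 125.8
press z 120 140 [348. 173.] 139 [ 501.8 -321. ] [84.4 32.2] -33.0 122.7
press z 120 140 [340. 190.] 26 [ 453.6 -296.4] [46.5 11.2] -54.0 120.8
press z 140 180 [354. 158.] 121 [ 547.5 -352.7] [82.5 38.9] -85.5 146.2
press z 200 240 [359. 152.] 68 [ 559.9 -363.8] [104.8  42.4] -81.0 217.1
press z 240 262 [365. 147.] 181 [ 582.5 -378.1] [139.2  40.3] -54.0 250.4
side stones 751
[192. 171.] 667 [685.8 -68.3] [165.   44.3] -3.5 28.4
[258. 1
[... 497 characters left out ...]
ss z 55 80 [269. 128.] 80 [ 551.  -358.3] [84.6 31. ] 83.5 62.4
press z 55 80 [283. 139.] 25 [ 493.8 -329.4] [72.  10.2] -79.0 59.2
press z 80 100 [268. 124.] 32 [ 552.1 -320. ] [32.8 28.1] 18.0 81.4
press z 80 100 [283. 133.] 32 [ 496.2 -339.3] [96.4 12.4] -78.5 83.2
press z 100 120 [278. 125.] 140 [ 504.8 -293.7] [123.5  69.1] -53.0 110.9
press z 120 140 [260. 110.] 24 [ 573.5 -305.2] [39.9 18.8] -63.5 138.1
press z 120 140 [275. 119.] 309 [ 580.4 -325.3] [289.  100.8] -37.5 124.0
press z 140 180 [268. 106.] 264 [ 560.4 -319.3] [82.7 36.2] 47.0 146.0
press z 200 240 [270.  86.] 191 [ 551.  -325.5] [43.  22.6] 27.0 217.4
press z 240 262 [271.  76.] 130 [ 554.1 -334.7] [40.7 30.6] 62.0 250.5
```

```bash
cat >> h.py <<'E'
import math
def plan(*wps,n=5):
    """wps: (x,y,z,closing-axis world yaw deg or None). Prints calls (shift,turn) in tool axes, tool down."""
    s=arm.read_state(); p=np.array(s['position']); q=R.from_quat(s['ee_rot'])
    print('now',p.round(1),'yaw',round(math.degrees(math.atan2(*q.as_matrix()[[1,0],1])),1),'F',s['contact_force'].round(1),'w',round(s['gripper_width'],1),'g',round(s['grasp_force'],1),'t',s['clock'],'j6',s['joints'][5].round(2))
    y0=None
    for x,y,z,yaw in wps:
        cur=math.degrees(math.atan2(*q.as_matrix()[[1,0],1]))
        if yaw is None: yaw=y0 if y0 is not None else cur
        y0=yaw
        dy=(yaw-cur+90)%180-90; tgt=R.from_euler('z',cur+dy,degrees=True)*R.from_matrix(np.array([[0,1,0],[1,0,0],[0,0,-1.]]))
        dp=np.array([x,y,z])-p; k=max(1,math.ceil(np.linalg.norm(dp)/230),math.ceil(abs(dy)/40))
        p0=p; rv=(q.inv()*tgt).as_rotvec(); q0=q
        for i in range(1,k+1):
            t=q0*R.from_rotvec(rv*i/k)
            sh=(q.inv().apply(p0+dp*i/k-p)/250).round(3)+0; tu=((q.inv()*t).as_rotvec()/np.pi).round(4)+0
            print([sh.tolist(),tu.tolist()],' # ->',(p0+dp*i/k).round(0))
            p=p+q.apply(sh*250); q=q*R.from_rotvec(tu*np.pi)
E
python3 - <<'E'
from h import *
plan((436,-278,215,62.5))
E
```

```text
now [ 262.7 -567.1  208.3] yaw 114.9 F [-0.4 -0.1  1.3] w 85.6 g 0.0 t 0.7 j6 -0.26
[[-0.557, 0.379, -0.013], [0.0, 0.0, 0.1454]]  # -> [ 349. -423.  212.]
[[-0.334, 0.586, -0.014], [0.0, 0.0, 0.1455]]  # -> [ 436. -278.  215.]
```

>>> {"api": "arm_command", "payload": {
  "rows": [
    [[-0.557,0.379,-0.013],[0,0,0.1454]],
    [[-0.557,0.379,-0.013],[0,0,0.1454]],
    [[-0.557,0.379,-0.013],[0,0,0.1454]],
    [[-0.557,0.379,-0.013],[0,0,0.1454]],
    [[-0.557,0.379,-0.013],[0,0,0.1454]]
  ],
  "grip": 1
}}

```text
clock: 1.2
position: [350.8, -420.2, 212.2]
ee_rot: [0.01, 1.0, -0.0, 0.001]
contact_force: [-0.0, -0.9, -1.0]
gripper_width: 85.6
grasp_force: 0.0
```

>>> {"api": "arm_command", "payload": {
  "rows": [
    [[-0.334,0.586,-0.014],[0,0,0.1455]],
    [[-0.334,0.586,-0.014],[0,0,0.1455]],
    [[-0.334,0.586,-0.014],[0,0,0.1455]],
    [[-0.334,0.586,-0.014],[0,0,0.1455]],
    [[-0.334,0.586,-0.014],[0,0,0.1455]]
  ]
}}

```text
clock: 1.7
position: [437.9, -275.9, 215.4]
ee_rot: [0.236, 0.972, 0.0, 0.001]
contact_force: [-0.1, -0.6, -0.3]
gripper_width: 85.2
grasp_force: 0.0
```

```bash
python3 - <<'E'
from h import *
im,d=snap('side');P=cloud('side',d);np.savez('/tmp/side1.npz',im=im,P=P,d=d)
it,dt=snap('top');Pt=cloud('top',dt);np.savez('/tmp/top1.npz',im=it,P=Pt,d=dt)
plan((436,-278,215,62.5))
cv2.imwrite('pics/s1.png',np.hstack([cv2.resize(im[20:220,170:370],(400,400)),cv2.resize(it[100:300,250:450],(400,400))]))
E
```

```text
now [ 436.4 -277.9  215.1] yaw 62.6 F [-1.1 -0.8 -0.2] w 85.7 g 0.0 t 1.8 j6 -1.8
[[0.001, -0.001, 0.001], [-0.0001, 0.0, 0.0006]]  # -> [ 436. -278.  215.]
```

View pics/s1.png

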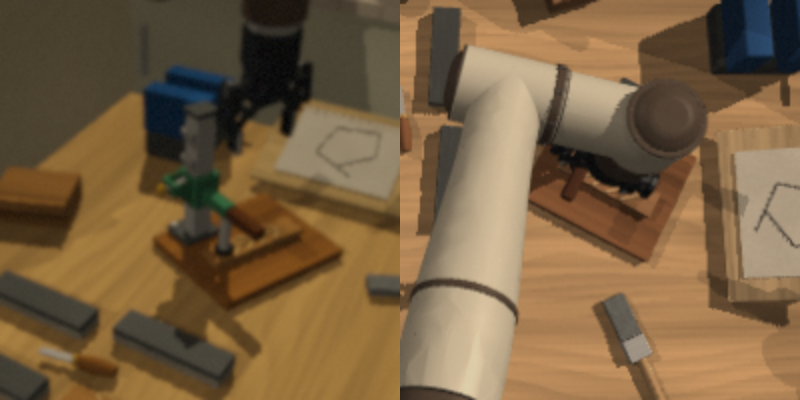

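```bash
python3 - <<'E'
from h import *
for c in('side','top'):
    z=np.load(f'/tmp/{c}1.npz');P=z['P']; im=z['im']
    V=im.max(-1)
    k=(P[...,2]>200)&(P[...,2]<300)&(abs(P[...,0]-437)<100)&(abs(P[...,1]+278)<110)&(V<60)
    Q=P[k]; 
    a=math.radians(62.6); ey=np.array([math.cos(a),math.sin(a)]); ex=np.array([ey[1],-ey[0]])
    u=(Q[:,:2]-[436.4,-277.9])@ey; w=(Q[:,:2]-[436.4,-277.9])@ex
    print(c,len(Q))
    for lo in range(200,300,15):
        m=(Q[:,2]>=lo)&(Q[:,2]<lo+15)
        if m.sum()>3: print(lo,m.sum(),'along close',np.percentile(u[m],[2,25,50,75,98]).round(0),'along x',np.percentile(w[m],[2,50,98]).round(0))
# handle & column from the first side/top pictures
for c in('side','top'):
    z=np.load(f'/tmp/{c}0.npz');P=z['P'];im=z['im'];hsv=cv2.cvtColor(im,cv2.COLOR_BGR2HSV)
    a=math.radians(-27.5); ex=np.array([math.cos(a),math.sin(a)]);ey=np.array([-ex[1],ex[0]])
    O=np.array([481,-305]); X=(P[...,:2]-O)@ex; Y=(P[...,:2]-O)@ey; Z=P[...,2]
    wood=(hsv[...,0]<25)&(hsv[...,1]>70)
    m=wood&(X>-100)&(X<0)&(abs(Y)<35)&(Z>95)&(Z<135)
    print(c,'handle',m.sum(),'X',np.percentile(X[m],[2,50,98]).round(0),'Y',np.percentile(Y[m],[2,25,50,75,98]).round(0),'Z',np.percentile(Z[m],[2,50,98]).round(0))
    m=(X>40)&(X<110)&(abs(Y)<40)&(Z>244)&(Z<258)
    print('coltop',m.sum(),np.percentile(X[m],[2,50,98]).round(0),np.percentile(Y[m],[2,50,98]).round(0),np.median(Z[m]))
    m=(X>40)&(X<110)&(abs(Y)<40)&(Z>180)&(Z<240)
    print('col',m.sum(),np.percentile(X[m],[2,50,98]).round(0),np.percentile(Y[m],[2,50,98]).round(0))
    m=(Z>13)&(Z<23)&(X>-130)&(X<150)&(Y>-230)&(Y<100)
    print('bed',np.percentile(X[m],[.5,2,98,99.5]).round(0),np.percentile(Y[m],[.5,2,98,99.5]).round(0))
E
```

```text
side 182
245 12 along close [-42. -42. -27.  -9.  38.] along x [ -4.   9. 121.]
260 54 along close [-44. -40.  52.  58.  60.] along x [-9. -4.  8.]
275 64 along close [-44. -40. -37.  57.  59.] along x [-10.  -3.  12.]
290 47 along close [-51. -43. -40.  55.  72.] along x [-13.  -5.  13.]
top 26
260 6 along close [-35.  45.  48.  51.  55.] along x [-12.  -8.  -7.]
275 5 along close [-37.  44.  47.  49.  55.] along x [-13. -12.  -9.]
290 13 along close [-48. -43.  47.  55.  68.] along x [-15. -12.   3.]
side handle 182 X [-75. -44.  -5.] Y [-1.  7. 15. 18. 20.] Z [106. 121. 125.]
coltop 119 [64. 77. 99.] [-14.  10.  28.] 251.30384863385603
col 278 [65. 69. 96.] [-9. 19. 33.]
bed [-90. -88. 116. 128.] [-215. -175.   72.   73.]
top handle 165 X [-76. -41.  -5.] Y [-5.  2.  7. 13. 18.] Z [110. 121. 126.]
coltop 181 [ 64.  81. 100.] [-15.   6.  27.] 250.5336190769026
col 96 [65. 67. 93.] [-10.  12.  31.]
bed [-91. -88. 114. 119.] [-207. -176.   67.   70.]
```

```bash
python3 - <<'E'
from h import *
plan((443.5,-278,140,62.5),(443.5,-278,90,62.5))
E
```

```text
now [ 436.4 -277.9  215.1] yaw 62.6 F [-1.1 -0.8 -0.2] w 85.7 g 0.0 t 1.8 j6 -1.8
[[-0.026, 0.013, 0.301], [-0.0001, 0.0, 0.0006]]  # -> [ 444. -278.  140.]
[[0.0, 0.0, 0.2], [0.0, 0.0, 0.0]]  # -> [ 444. -278.   90.]
```

>>> {"api": "arm_command", "payload": {
  "rows": [
    [[-0.026,0.013,0.3],[0,0,0]],
    [[-0.026,0.013,0.3],[0,0,0]],
    [[-0.026,0.013,0.3],[0,0,0]]
  ]
}}

```text
clock: 2.1
position: [440.1, -278.4, 136.3]
ee_rot: [0.239, 0.971, 0.0, -0.004]
contact_force: [-1.1, -0.4, -0.2]
gripper_width: 85.1
grasp_force: 0.0
```

>>> {"api": "arm_command", "payload": {
  "rows": [
    [[0,0,0.1],[0,0,0]],
    [[0,0,0.2],[0,0,0]],
    [[0,0,0.2],[0,0,0]]
  ]
}}

```text
clock: 2.4
position: [441.4, -278.6, 88.7]
ee_rot: [0.239, 0.971, 0.0, -0.002]
contact_force: [-0.7, 0.1, -0.9]
gripper_width: 85.5
grasp_force: 0.0
```

>>> {"api": "arm_command", "payload": {
  "rows": [
    [[0,0,0],[0,0,0]],
    [[0,0,0],[0,0,0]],
    [[0,0,0],[0,0,0]],
    [[0,0,0],[0,0,0]],
    [[0,0,0],[0,0,0]]
  ],
  "grip": 0
}}

```text
clock: 2.9
position: [444.5, -277.3, 91.4]
ee_rot: [0.238, 0.971, 0.001, 0.001]
contact_force: [-0.0, 6.3, 4.9]
gripper_width: 20.1
grasp_force: 59.0
```

>>> {"api": "arm_command", "payload": {
  "rows": [
    [[0,0,0],[0,0,0]],
    [[0,0,0],[0,0,0]],
    [[0,0,0],[0,0,0]],
    [[0,0,0],[0,0,0]],
    [[0,0,0],[0,0,0]]
  ]
}}

```text
clock: 3.4
position: [444.6, -277.3, 91.4]
ee_rot: [0.238, 0.971, 0.001, 0.001]
contact_force: [0.3, 5.9, 5.4]
gripper_width: 20.2
grasp_force: 59.0
```

>>> {"api": "arm_command", "payload": {
  "rows": [
    [[0,0,-0.03],[0,0,0]],
    [[0,0,-0.07],[0,0,0]],
    [[0,0,-0.12],[0,0,0]],
    [[0,0,-0.17],[0,0,0]],
    [[0,0,-0.212],[0,0,0]]
  ]
}}

```text
clock: 3.9
position: [443.8, -276.9, 139.1]
ee_rot: [0.24, 0.971, 0.002, -0.001]
contact_force: [4.5, 3.9, -7.4]
gripper_width: 19.8
grasp_force: 68.5
```

>>> {"api": "arm_command", "payload": {
  "rows": [
    [[0,0,0],[0,0,0]],
    [[0,0,0],[0,0,0]],
    [[0,0,0],[0,0,0]],
    [[0,0,0],[0,0,0]]
  ]
}}

```text
clock: 4.3
position: [443.9, -277.0, 142.2]
ee_rot: [0.239, 0.971, 0.001, 0.0]
contact_force: [4.5, 3.0, -5.9]
gripper_width: 19.8
grasp_force: 68.7
```

>>> {"api": "arm_command", "payload": {
  "rows": [
    [[0,0,0.01],[0,0,0]],
    [[0,0,0.02],[0,0,0]],
    [[0,0,0.028],[0,0,0]],
    [[0,0,0.028],[0,0,0]],
    [[0,0,0.028],[0,0,0]]
  ]
}}

```text
clock: 4.8
position: [443.9, -277.0, 138.2]
ee_rot: [0.239, 0.971, 0.001, 0.001]
contact_force: [0.4, 7.8, 9.2]
gripper_width: 19.4
grasp_force: 70.5
```

>>> {"api": "arm_command", "payload": {
  "rows": [
    [[0,0,0],[0,0,0]],
    [[0,0,0],[0,0,0]],
    [[0,0,0],[0,0,0]],
    [[0,0,0],[0,0,0]],
    [[0,0,0],[0,0,0]]
  ],
  "grip": 1
}}

```text
clock: 5.3
position: [443.1, -278.3, 135.9]
ee_rot: [0.238, 0.971, -0.0, -0.0]
contact_force: [-0.5, 0.1, 0.7]
gripper_width: 85.5
grasp_force: 0.0
```

>>> {"api": "arm_command", "payload": {
  "rows": [
    [[0,0,-0.1],[0,0,0]],
    [[0,0,-0.3],[0,0,0]],
    [[0,0,-0.5],[0,0,0]],
    [[0,0,-0.6],[0,0,0]],
    [[0,0,-0.6],[0,0,0]]
  ]
}}

```text
clock: 5.8
position: [445.3, -279.3, 291.0]
ee_rot: [0.238, 0.971, -0.001, 0.005]
contact_force: [-0.2, 0.6, -0.4]
gripper_width: 85.6
grasp_force: 0.0
```

>>> {"api": "arm_command", "payload": {
  "rows": [
    [[0.6,0,0],[0,0,0]],
    [[0.6,0,0],[0,0,0]],
    [[0.6,0,0],[0,0,0]],
    [[0.6,0,0],[0,0,0]],
    [[0.6,0,0],[0,0,0]]
  ]
}}

```text
clock: 6.3
position: [309.4, -208.6, 286.0]
ee_rot: [0.237, 0.971, 0.0, 0.0]
contact_force: [0.4, -0.2, 0.9]
gripper_width: 85.5
grasp_force: 0.0
```

```bash
python3 - <<'E'
from h import *
a=math.radians(-27.5); ex=np.array([math.cos(a),math.sin(a)]);ey=np.array([-ex[1],ex[0]]); O=np.array([488.7,-301.1])
plan()
for c in('side','top'):
    im,d=snap(c);P=cloud(c,d);np.savez(f'/tmp/{c}2.npz',im=im,P=P,d=d);hsv=cv2.cvtColor(im,cv2.COLOR_BGR2HSV)
    X=(P[...,:2]-O)@ex; Y=(P[...,:2]-O)@ey; Z=P[...,2]; wood=(hsv[...,0]<25)&(hsv[...,1]>70)
    m=wood&(X>-100)&(X<0)&(abs(Y)<25)&(Z>100)&(Z<190)
    print(c,m.sum(),'handle Z',np.percentile(Z[m],[2,50,98]).round(0) if m.any() else '')
    for o in bars(im,P,28.5,37,(X<60)&(X>-95)&(Y<60)&(Y>-185),30): print('panel1',*o)
    reg=(P[...,0]>330)&(P[...,0]<800)&(P[...,1]<200)&(P[...,1]>-200)
    for o in bars(im,P,22,36,(hsv[...,1]<90)&reg): print('stone',*o)
    for o in bars(im,P,10,20,(hsv[...,1]>90)&reg): print('panel',*o)
cv2.imwrite('pics/s2.png',np.hstack([cv2.resize(np.load('/tmp/side2.npz')['im'][20:220,170:370],(400,400)),cv2.resize(np.load('/tmp/top2.npz')['im'][80:280,200:400],(400,400))]))
E
```

```text
now [ 309.4 -208.6  286. ] yaw 62.5 F [ 0.4 -0.2  0.9] w 85.5 g 0.0 t 6.3 j6 -1.9
side 212 handle Z [120. 166. 171.]
panel1 [296. 141.] 466 [ 457.7 -351.6] [174.8  39.2] 60.5 33.1
stone [192. 171.] 641 [685.  -67.9] [165.   42.9] -3.5 28.5
stone [258. 193.] 800 [466.2 -77.8] [165.7  45.2] -4.5 28.6
stone [165. 204.] 847 [675.6  79.9] [168.3  44.3] -4.5 28.6
panel [233. 231.] 992 [467.   67.4] [172.   43.1] 0.0 15.0
top 170 handle Z [160. 168. 173.]
panel1 [335. 181.] 67 [ 483.7 -286.5] [62.5 22.5] -31.5 31.9
panel1 [360. 193.] 246 [ 425.  -314.6] [243.3  87.5] -70.5 32.6
stone [273. 129.] 627 [686.9 -77.2] [173.3  47.6] -4.5 27.4
stone [231. 132.] 666 [675.   72.5] [172.9  46.1] -4.0 27.5
stone [277. 176.] 334 [462. -85.] [184.8  48.8] -5.5 27.7
panel [234. 190.] 539 [441.8  56.4] [218.   63.7] 8.0 14.3
```

View pics/s2.png

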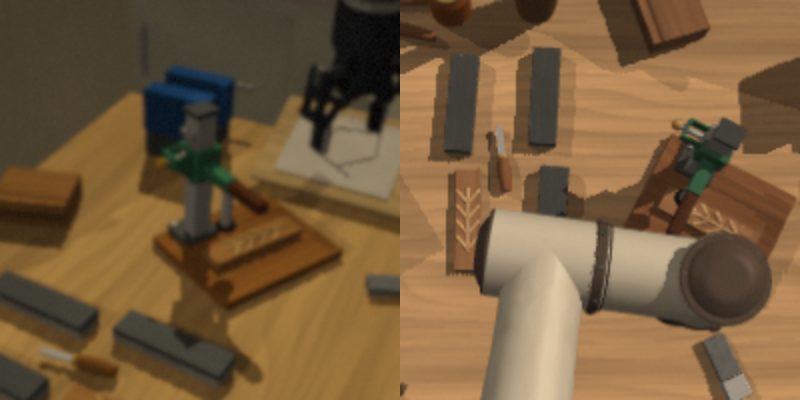

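```bash
sed -i 's/dy=(yaw-cur+90)%180-90/dy=(yaw-cur+180)%360-180/' h.py; python3 - <<'E'
from h import *
plan((500,-140,200,160),(686,-72.5,120,266),(686,-72.5,30,266),(686,-72.5,4,266))
E
```

```text
now [ 310.8 -209.1  285.7] yaw 62.5 F [0.8 0.6 0.2] w 85.4 g 0.0 t 6.4 j6 -1.9
[[-0.181, 0.198, 0.114], [0.0, -0.0001, -0.1806]]  # -> [ 374. -186.  257.]
[[-0.26, 0.07, 0.115], [0.0, 0.0, -0.1806]]  # -> [ 437. -163.  229.]
[[-0.256, -0.08, 0.114], [0.0, 0.0, -0.1805]]  # -> [ 500. -140.  200.]
[[-0.169, -0.202, 0.107], [0.0, 0.0, -0.1963]]  # -> [ 562. -117.  173.]
[[-0.021, -0.263, 0.106], [0.0, 0.0, -0.1963]]  # -> [624. -95. 147.]
[[0.135, -0.227, 0.107], [0.0, 0.0, -0.1963]]  # -> [686. -72. 120.]
[[0.0, 0.0, 0.36], [0.0, 0.0, 0.0]]  # -> [686. -72.  30.]
[[0.0, 0.0, 0.104], [0.0, 0.0, 0.0]]  # -> [686. -72.   4.]
```

>>> {"api": "arm_command", "payload": {
  "rows": [
    [[-0.181,0.198,0.114],[0,0,-0.1806]],
    [[-0.181,0.198,0.114],[0,0,-0.1806]],
    [[-0.181,0.198,0.114],[0,0,-0.1806]],
    [[-0.181,0.198,0.114],[0,0,-0.1806]],
    [[-0.181,0.198,0.114],[0,0,-0.1806]]
  ]
}}

```text
clock: 6.9
position: [374.4, -186.1, 256.4]
ee_rot: [-0.043, 0.999, 0.0, -0.001]
contact_force: [0.4, -0.2, 1.1]
gripper_width: 85.3
grasp_force: 0.0
```

>>> {"api": "arm_command", "payload": {
  "rows": [
    [[-0.26,0.07,0.115],[0,0,-0.1806]],
    [[-0.26,0.07,0.115],[0,0,-0.1806]],
    [[-0.26,0.07,0.115],[0,0,-0.1806]],
    [[-0.26,0.07,0.115],[0,0,-0.1806]],
    [[-0.26,0.07,0.115],[0,0,-0.1806]]
  ]
}}

```text
clock: 7.4
position: [437.1, -162.9, 227.9]
ee_rot: [-0.32, 0.947, 0.0, -0.001]
contact_force: [-0.3, 0.5, 0.6]
gripper_width: 85.1
grasp_force: 0.0
```

>>> {"api": "arm_command", "payload": {
  "rows": [
    [[-0.256,-0.08,0.114],[0,0,-0.1805]],
    [[-0.256,-0.08,0.114],[0,0,-0.1805]],
    [[-0.256,-0.08,0.114],[0,0,-0.1805]],
    [[-0.256,-0.08,0.114],[0,0,-0.1805]],
    [[-0.256,-0.08,0.114],[0,0,-0.1805]]
  ]
}}

```text
clock: 7.9
position: [499.8, -139.8, 199.8]
ee_rot: [-0.572, 0.82, 0.0, -0.0]
contact_force: [0.6, 0.0, 0.6]
gripper_width: 85.1
grasp_force: 0.0
```

>>> {"api": "arm_command", "payload": {
  "rows": [
    [[-0.169,-0.202,0.107],[0,0,-0.1963]],
    [[-0.169,-0.202,0.107],[0,0,-0.1963]],
    [[-0.169,-0.202,0.107],[0,0,-0.1963]],
    [[-0.169,-0.202,0.107],[0,0,-0.1963]],
    [[-0.169,-0.202,0.107],[0,0,-0.1963]]
  ]
}}

```text
clock: 8.4
position: [561.6, -117.4, 173.3]
ee_rot: [0.794, -0.608, -0.0, 0.0]
contact_force: [0.0, 0.6, 0.5]
gripper_width: 85.4
grasp_force: 0.0
```

>>> {"api": "arm_command", "payload": {
  "rows": [
    [[-0.021,-0.263,0.106],[0,0,-0.1963]],
    [[-0.021,-0.263,0.106],[0,0,-0.1963]],
    [[-0.021,-0.263,0.106],[0,0,-0.1963]],
    [[-0.021,-0.263,0.106],[0,0,-0.1963]],
    [[-0.021,-0.263,0.106],[0,0,-0.1963]]
  ]
}}

```text
clock: 8.9
position: [623.5, -95.0, 146.9]
ee_rot: [0.941, -0.339, -0.0, 0.0]
contact_force: [-0.3, -0.9, -0.5]
gripper_width: 85.4
grasp_force: 0.0
```

>>> {"api": "arm_command", "payload": {
  "rows": [
    [[0.135,-0.227,0.107],[0,0,-0.1963]],
    [[0.135,-0.227,0.107],[0,0,-0.1963]],
    [[0.135,-0.227,0.107],[0,0,-0.1963]],
    [[0.135,-0.227,0.107],[0,0,-0.1963]],
    [[0.135,-0.227,0.107],[0,0,-0.1963]]
  ]
}}

```text
clock: 9.4
position: [685.5, -72.4, 120.3]
ee_rot: [0.999, -0.038, 0.0, 0.0]
contact_force: [0.5, -0.7, -0.3]
gripper_width: 85.2
grasp_force: 0.0
```

```bash
cat >> h.py <<'E'
def look(tag,cams=('side','top')):
    for c in cams:
        im,d=snap(c);P=cloud(c,d);np.savez(f'/tmp/{c}{tag}.npz',im=im,P=P,d=d);S=cv2.cvtColor(im,cv2.COLOR_BGR2HSV)[...,1]
        reg=(P[...,0]>330)&(P[...,0]<850)&(P[...,1]<200)&(P[...,1]>-200)
        for o in bars(im,P,22,36,(S<90)&reg,100): print(c,'stone',*o)
        for o in bars(im,P,10,20,(S>90)&reg,100): print(c,'panel',*o)
E
python3 - <<'E'
from h import *
look(3)
plan((686,-72.5,30,266),(686,-72.5,4,266))
print(arm.read_state()['joints'].round(2))
cv2.imwrite('pics/s3.png',np.hstack([cv2.resize(np.load('/tmp/side3.npz')['im'][60:260,120:320],(400,400)),cv2.resize(np.load('/tmp/top3.npz')['im'][50:250,170:370],(400,400))]))
E
```

```text
side stone [192. 171.] 656 [686.2 -68.3] [166.5  44.2] -4.0 28.5
side stone [259. 193.] 800 [466.2 -77.9] [166.3  46.1] -4.0 28.6
side stone [165. 204.] 840 [675.5  80. ] [168.4  44.3] -4.5 28.6
side panel [233. 231.] 996 [467.1  67.3] [172.2  43.4] -0.5 15.0
top stone [237. 117.] 103 [723.6  53. ] [80.2 22.5] 2.0 26.7
top stone [273. 134.] 511 [668.4 -76.1] [135.9  47.9] -4.0 27.3
top stone [276. 190.] 699 [465.4 -86. ] [170.3  48.8] -5.5 27.5
now [685.4 -72.5 120.6] yaw -94.4 F [ 0.6 -0.4 -0.4] w 85.6 g 0.0 t 9.5 j6 1.37
[[0.002, 0.0, 0.362], [0.0, -0.0001, -0.002]]  # -> [686. -72.  30.]
[[0.0, 0.0, 0.104], [0.0, 0.0, 0.0]]  # -> [686. -72.   4.]
[ 0.13  0.56  0.07  0.   -1.08  1.37]
```

View pics/s3.png

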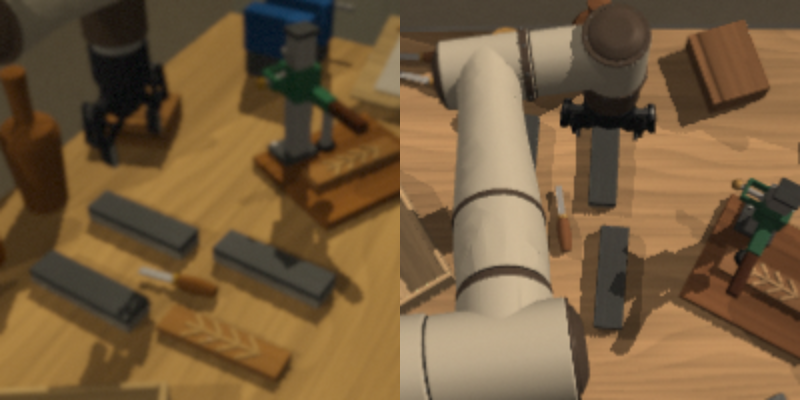

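>>> {"api": "arm_command", "payload": {
  "rows": [
    [[0.002,0,0.15],[0,0,0]],
    [[0.002,0,0.3],[0,0,0]],
    [[0.002,0,0.4],[0,0,0]],
    [[0.002,0,0.466],[0,0,0]],
    [[0.002,0,0.466],[0,0,0]]
  ]
}}

```text
clock: 10.0
position: [683.7, -72.6, 1.0]
ee_rot: [0.999, -0.037, -0.003, 0.0]
contact_force: [-0.7, -0.6, 0.5]
gripper_width: 85.1
grasp_force: 0.0
```

>>> {"api": "arm_command", "payload": {
  "rows": [
    [[0,0,0],[0,0,0]],
    [[0,0,0],[0,0,0]],
    [[0,0,0],[0,0,0]],
    [[0,0,0],[0,0,0]],
    [[0,0,0],[0,0,0]]
  ],
  "grip": 0
}}

```text
clock: 10.5
position: [687.1, -72.4, 5.5]
ee_rot: [0.999, -0.035, 0.001, 0.0]
contact_force: [-0.1, -0.4, 3.4]
gripper_width: 12.2
grasp_force: 1.6
```

>>> {"api": "arm_command", "payload": {
  "rows": [
    [[0,0,-0.05],[0,0,0]],
    [[0,0,-0.15],[0,0,0]],
    [[0,0,-0.3],[0,0,0]],
    [[0,0,-0.5],[0,0,0]],
    [[0,0,-0.6],[0,0,0]]
  ]
}}

```text
clock: 11.0
position: [687.9, -72.5, 159.9]
ee_rot: [0.999, -0.035, 0.004, 0.0]
contact_force: [0.4, 0.2, 0.7]
gripper_width: 0.4
grasp_force: 0.0
```

```bash
cat >> h.py <<'E'
C0=np.array([519.5,353.2]); CY=31.0
def crate(x,y):
    return tuple(C0+R.from_euler('z',CY,degrees=True).as_matrix()[:2,:2]@[x,y])
E
python3 - <<'E'
from h import *
# far slot +x first? slots
for x in(-72,0,72): print(x,np.round(crate(x,0),1))
x,y=crate(72,0)
plan((650,150,160,240),(x,y,150,211),(x,y,60,211),(x,y,15,211))
E
```

```text
-72 [457.8 316.1]
0 [519.5 353.2]
72 [581.2 390.3]
now [687.9 -72.5 159.9] yaw -94.0 F [0.4 0.2 0.7] w 0.4 g 0.0 t 11.0 j6 1.37
[[-0.213, -0.877, -0.002], [-0.0006, -0.0024, 0.1446]]  # -> [650. 150. 160.]
[[-0.359, -0.348, 0.02], [0.0, 0.0, 0.0806]]  # -> [616. 270. 155.]
[[-0.436, -0.246, 0.02], [0.0, -0.0001, 0.0805]]  # -> [581. 390. 150.]
[[0.001, 0.0, 0.36], [0.0, 0.0, 0.0]]  # -> [581. 390.  60.]
[[0.0, 0.0, 0.18], [0.0, 0.0, 0.0]]  # -> [581. 390.  15.]
```

```bash
python3 - <<'E'
from h import *
look(4)
cv2.imwrite('pics/s4.png',np.hstack([cv2.resize(np.load('/tmp/side4.npz')['im'][60:260,120:320],(400,400)),cv2.resize(np.load('/tmp/top4.npz')['im'][50:250,170:370],(400,400))]))
E
```

```text
side stone [193. 171.] 636 [685.6 -68.1] [165.4  43.9] -3.0 28.6
side stone [259. 193.] 803 [466.2 -77.7] [166.2  45.7] -4.0 28.5
side stone [165. 204.] 852 [675.7  79.9] [169.2  44.6] -4.0 28.7
side panel [233. 231.] 985 [466.9  67.4] [171.8  43.3] 0.0 15.1
top stone [237. 117.] 108 [721.3  56. ] [82.4 21. ] -1.5 26.4
top stone [272. 133.] 520 [674.1 -76.2] [146.   47.9] -1.0 27.5
top stone [276. 189.] 694 [466.8 -86. ] [173.   48.4] -4.5 27.6
```

View pics/s4.png

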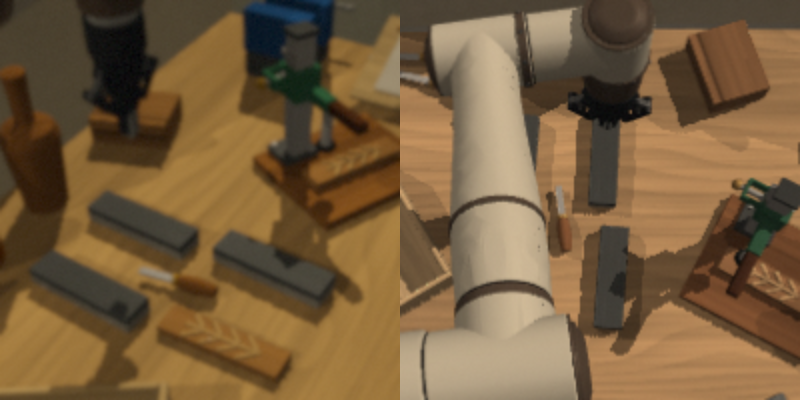

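```bash
python3 - <<'E'
from h import *
for t,T in((3,(685.4,-72.5,120.6)),(4,(687.9,-72.5,159.9))):
  for c in('side','top'):
    z=np.load(f'/tmp/{c}{t}.npz');P=z['P']; V=z['im'].max(-1)
    D=P-np.array(T); k=(abs(D[...,0])<120)&(abs(D[...,1])<120)&(D[...,2]>-30)&(D[...,2]<130)&(V<70); Q=D[k]
    for lo in range(-30,130,15):
        m=(Q[:,2]>=lo)&(Q[:,2]<lo+15)
        if m.sum()>3: print(t,c,lo,m.sum(),'y',np.percentile(Q[m,1],[5,25,50,75,95]).round(0),'x',np.percentile(Q[m,0],[5,50,95]).round(0))
E
```

```text
3 side 30 14 y [-46. -44. -43. -42. -41.] x [-13.  -4.   6.]
3 side 45 66 y [-44. -43.  45.  53.  56.] x [-13.  -3.   8.]
3 side 60 69 y [-49. -43.  44.  52.  56.] x [-12.  -3.   8.]
3 side 75 86 y [-62. -45.  39.  54.  73.] x [-14.  -7.   8.]
3 side 90 174 y [-66. -46.  38.  63.  72.] x [-16.  -7.  13.]
3 side 105 174 y [-60. -13.  29.  66.  72.] x [-18.  -9.  14.]
3 side 120 159 y [-56. -12.  18.  44.  71.] x [-21. -11.   7.]
3 top 45 11 y [-52. -44.  45.  50.  53.] x [-15.  -9.  -4.]
3 top 60 7 y [-49. -46. -44.   1.  47.] x [-17. -14.  -8.]
3 top 75 58 y [-58. -51. -43.  51.  60.] x [-17.  -3.  10.]
3 top 90 75 y [-63. -41.  33.  45.  70.] x [-20. -10.   4.]
3 top 105 39 y [-65. -29.  24.  37.  69.] x [-20. -16.  -7.]
3 top 120 29 y [-65. -54.  48.  63.  69.] x [-18.  -9.   7.]
4 side 15 8 y [-3.  4.  6.  7.  8.] x [-9. -7.  2.]
4 side 30 41 y [-6. -1.  8. 11. 12.] x [-10.  -6.   5.]
4 side 45 43 y [-5.  3.  8. 11. 13.] x [-12.  -7.   4.]
4 side 60 56 y [-19.  -2.   7.  15.  31.] x [-15. -12.   4.]
4 side 75 107 y [-29.  -7.  14.  30.  42.] x [-16. -11.   9.]
4 side 90 155 y [-42. -22.  10.  21.  53.] x [-19. -11.   8.]
4 side 105 214 y [-53. -13.  20.  53.  61.] x [-19. -10.   9.]
4 side 120 120 y [-29.  -6.  18.  39.  49.] x [-22. -11.   5.]
4 top 30 12 y [-12.  -8.  -4.   2.   7.] x [-11.  -9.  -6.]
4 top 45 10 y [-3. -1.  0.  7.  9.] x [-12.  -9.  -6.]
4 top 60 15 y [-12.  -5.  -1.   4.   9.] x [-14. -11.  -5.]
4 top 75 50 y [-32. -24.  18.  27.  34.] x [-14.  -9.   2.]
4 top 90 50 y [-44. -36.  -7.  33.  42.] x [-18. -12.  -2.]
4 top 105 77 y [-57. -49.  39.  51.  59.] x [-17.  -8.  11.]
4 top 120 38 y [-57. -48.  45.  53.  57.] x [-13.   1.  11.]
```

```bash
python3 - <<'E'
from h import *
z=np.load('/tmp/side4.npz');P=z['P'];im=z['im'];V=im.max(-1)
D=P-np.array((687.9,-72.5,159.9)); k=(abs(D[...,0])<40)&(abs(D[...,1])<40)&(D[...,2]>-60)&(D[...,2]<60); Q=D[k]
for lo in range(-60,60,8):
    m=(Q[:,2]>=lo)&(Q[:,2]<lo+8)
    if m.sum(): print(lo,m.sum(),np.median(Q[m],0).round(0),np.median(V[k][m]))
v,u=np.where(k); print(u.min(),u.max(),v.min(),v.max())
c=im[v.min()-25:v.max()+35,u.min()-30:u.max()+30]; cv2.imwrite('pics/s4c.png',cv2.resize(c,None,fx=6,fy=6))
s=arm.read_state(); print(s)
E
```

```text
20 5 [-7.  5. 26.] 45.0
28 15 [-7.  5. 33.] 45.0
36 25 [-6.  8. 40.] 37.0
44 25 [-6. 10. 49.] 41.0
52 23 [-9.  6. 56.] 40.0
179 189 115 127
{'clock': 11.1, 'joints': array([ 0.12875251,  0.52524497,  0.11540532,  0.00151181, -1.14954397,
        1.37209349]), 'joint_vel': array([-0.00025717,  0.04732614, -0.08195546, -0.03688582,  0.03153032,
       -0.00068877]), 'joint_efforts': array([-1.87181833e-02, -4.53456438e+01,  1.84597009e+01,  4.11734462e+00,
       -1.68083198e-01,  9.08003440e-04]), 'position': array([688.87668639, -72.39171196, 160.82351341]), 'ee_rot': array([ 9.99382545e-01, -3.46624890e-02,  5.74273757e-03, -2.47787602e-04]), 'contact_force': array([-0.35675174, -0.03673774, -0.55736267]), 'wrist_torque': array([ 0.01316045, -0.01388757,  0.00316431]), 'grasp_force': 0.0, 'gripper_width': 0.024313993714439923}
```

View pics/s4c.png

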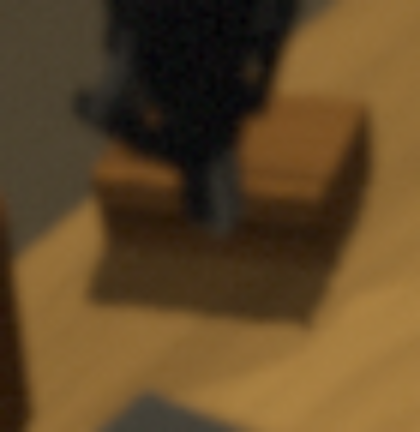

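The shut fingertips show about 22 mm higher than the reported TCP, which matches the light scrape on the stone top at z=5.5. The grasp heights therefore need to be about 22 mm lower as reported.

>>> {"api": "arm_command", "payload": {
  "rows": [
    [[0,0,0],[0,0,0]],
    [[0,0,0.2],[0,0,0]],
    [[0,0,0.3],[0,0,0]],
    [[0,0,0.4],[0,0,0]],
    [[0,0,0.5],[0,0,0]]
  ],
  "grip": 1
}}

```text
clock: 11.6
position: [684.3, -72.4, 25.8]
ee_rot: [0.999, -0.035, -0.002, 0.0]
contact_force: [0.0, 0.1, -0.6]
gripper_width: 72.2
grasp_force: 0.0
```

>>> {"api": "arm_command", "payload": {
  "rows": [
    [[0,0,0.08],[0,0,0]],
    [[0,0,0.14],[0,0,0]],
    [[0,0,0.18],[0,0,0]],
    [[0,0,0.21],[0,0,0]],
    [[0,0,0.21],[0,0,0]]
  ]
}}

```text
clock: 12.1
position: [685.4, -72.4, -24.7]
ee_rot: [0.999, -0.035, -0.001, 0.0]
contact_force: [0.4, 0.7, -0.1]
gripper_width: 85.7
grasp_force: 0.0
```

>>> {"api": "arm_command", "payload": {
  "rows": [
    [[0,0,0],[0,0,0]],
    [[0,0,0],[0,0,0]],
    [[0,0,0],[0,0,0]],
    [[0,0,0],[0,0,0]],
    [[0,0,0],[0,0,0]]
  ],
  "grip": 0
}}

```text
clock: 12.6
position: [686.9, -72.4, -22.2]
ee_rot: [0.999, -0.035, 0.001, 0.0]
contact_force: [-0.7, -0.0, 6.4]
gripper_width: 49.0
grasp_force: 67.1
```

>>> {"api": "arm_command", "payload": {
  "rows": [
    [[0,0,-0.05],[0,0,0]],
    [[0,0,-0.15],[0,0,0]],
    [[0,0,-0.3],[0,0,0]],
    [[0,0,-0.5],[0,0,0]],
    [[0,0,-0.6],[0,0,0]]
  ]
}}

```text
clock: 13.1
position: [687.0, -72.3, 130.2]
ee_rot: [0.999, -0.035, 0.002, -0.0]
contact_force: [2.1, -0.1, -4.8]
gripper_width: 49.5
grasp_force: 66.2
```

```bash
python3 - <<'E'
from h import *
x,y=crate(72,0)
plan((645,160,130,240),(x,y,130,211),(x,y,20,211),(x,y,-10,211))
E
```

```text
now [687.  -72.3 130.2] yaw -94.0 F [ 2.1 -0.1 -4.8] w 49.5 g 66.2 t 13.1 j6 1.37
[[-0.116, -0.458, 0.0], [-0.0002, -0.0006, 0.0723]]  # -> [666.  44. 130.]
[[-0.216, -0.419, 0.0], [-0.0002, -0.0007, 0.0722]]  # -> [645. 160. 130.]
[[-0.341, -0.335, 0.0], [0.0, 0.0, 0.0806]]  # -> [613. 275. 130.]
[[-0.414, -0.239, 0.0], [0.0, 0.0, 0.0805]]  # -> [581. 390. 130.]
[[0.0, 0.0, 0.44], [0.0, 0.0, 0.0]]  # -> [581. 390.  20.]
[[0.0, 0.0, 0.12], [0.0, 0.0, 0.0]]  # -> [581. 390. -10.]
```

>>> {"api": "arm_command", "payload": {
  "rows": [
    [[-0.029,-0.115,0],[0,0,0.018]],
    [[-0.058,-0.23,0],[0,0,0.036]],
    [[-0.087,-0.345,0],[0,0,0.054]],
    [[-0.116,-0.458,0],[0,0,0.0723]],
    [[-0.116,-0.458,0],[0,0,0.0723]]
  ]
}}

```text
clock: 13.6
position: [662.9, 47.5, 124.8]
ee_rot: [0.989, -0.147, -0.002, -0.0]
contact_force: [0.5, -0.9, -5.3]
gripper_width: 48.8
grasp_force: 65.9
```

>>> {"api": "arm_command", "payload": {
  "rows": [
    [[-0.054,-0.105,0],[0,0,0.018]],
    [[-0.108,-0.21,0],[0,0,0.036]],
    [[-0.162,-0.315,0],[0,0,0.054]],
    [[-0.216,-0.419,0],[0,0,0.0722]],
    [[-0.216,-0.419,0],[0,0,0.0722]]
  ]
}}

```text
clock: 14.1
position: [642.4, 162.8, 125.0]
ee_rot: [0.966, -0.258, -0.001, 0.0]
contact_force: [0.5, -0.5, -5.8]
gripper_width: 48.9
grasp_force: 65.9
```

>>> {"api": "arm_command", "payload": {
  "rows": [
    [[-0.085,-0.085,0],[0,0,0.02]],
    [[-0.17,-0.17,0],[0,0,0.04]],
    [[-0.255,-0.255,0],[0,0,0.06]],
    [[-0.341,-0.335,0],[0,0,0.0806]],
    [[-0.341,-0.335,0],[0,0,0.0806]]
  ]
}}

```text
clock: 14.6
position: [610.6, 277.5, 125.1]
ee_rot: [0.926, -0.377, -0.001, 0.0]
contact_force: [0.9, -0.1, -4.4]
gripper_width: 48.8
grasp_force: 65.9
```

>>> {"api": "arm_command", "payload": {
  "rows": [
    [[-0.104,-0.06,0],[0,0,0.02]],
    [[-0.208,-0.12,0],[0,0,0.04]],
    [[-0.312,-0.18,0],[0,0,0.06]],
    [[-0.414,-0.239,0],[0,0,0.0805]],
    [[-0.414,-0.239,0],[0,0,0.0805]]
  ]
}}

```text
clock: 15.1
position: [579.0, 392.4, 124.9]
ee_rot: [0.871, -0.491, -0.001, 0.0]
contact_force: [0.0, -0.7, -4.6]
gripper_width: 48.8
grasp_force: 65.9
```

```bash
python3 - <<'E'
from h import *
x,y=crate(72,0)
plan((x,y,20,211),(x,y,-10,211))
im,d=snap('side');P=cloud('side',d); k=(P[...,2]>64)&(P[...,2]<84)&(P[...,1]>180)&(P[...,1]<560)&(P[...,0]>330)&(P[...,0]<720)
it,dt=snap('top')
cv2.imwrite('pics/s5.png',np.hstack([cv2.resize(im[184:384,70:270],(400,400)),cv2.resize(it[80:280,50:250],(400,400))]))
E
```

```text
now [579.  392.4 124.9] yaw -148.8 F [ 0.  -0.7 -4.6] w 48.8 g 65.9 t 15.1 j6 -0.28
[[0.012, -0.004, 0.42], [0.0004, 0.0003, 0.0008]]  # -> [581. 390.  20.]
[[0.0, 0.0, 0.12], [0.0, 0.0, 0.0]]  # -> [581. 390. -10.]
```

View pics/s5.png

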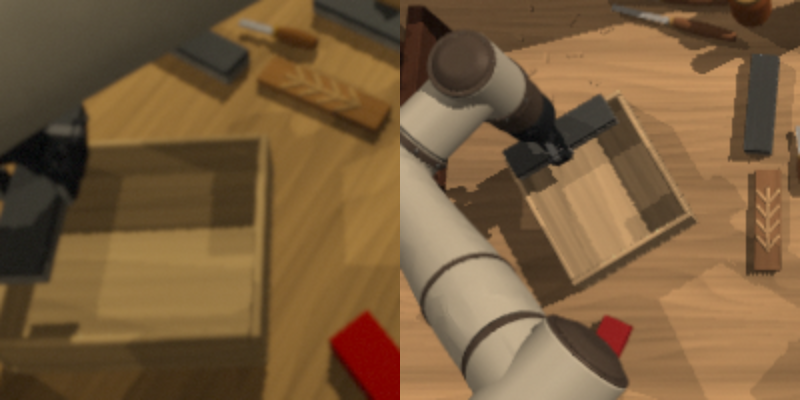

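>>> {"api": "arm_command", "payload": {
  "rows": [
    [[0.012,-0.004,0.1],[0,0,0]],
    [[0.012,-0.004,0.2],[0,0,0]],
    [[0.012,-0.004,0.3],[0,0,0]],
    [[0.012,-0.004,0.4],[0,0,0]],
    [[0.012,-0.004,0.42],[0,0,0]]
  ]
}}

```text
clock: 15.7
position: [580.7, 384.1, 17.0]
ee_rot: [0.87, -0.493, -0.002, 0.004]
contact_force: [-1.0, -0.1, -6.3]
gripper_width: 49.0
grasp_force: 65.8
```

>>> {"api": "arm_command", "payload": {
  "rows": [
    [[0,0,0.03],[0,0,0]],
    [[0,0,0.06],[0,0,0]],
    [[0,0,0.09],[0,0,0]],
    [[0,0,0.115],[0,0,0]],
    [[0,0,0.115],[0,0,0]]
  ]
}}

```text
clock: 16.2
position: [585.0, 388.8, 4.8]
ee_rot: [0.871, -0.491, 0.003, -0.003]
contact_force: [-17.4, -12.3, 33.1]
gripper_width: 48.9
grasp_force: 91.5
```

```bash
python3 - <<'E'
from h import *
x,y=crate(72,0)
plan((x,y,-12,211))
E
```

```text
now [585.  388.8   4.8] yaw -148.8 F [-17.4 -12.3  33.1] w 48.9 g 91.5 t 16.2 j6 -0.28
[[-0.013, 0.01, 0.067], [-0.0027, -0.0004, 0.0009]]  # -> [581. 390. -12.]
```

>>> {"api": "arm_command", "payload": {
  "rows": [
    [[-0.013,0.01,-0.03],[0,0,0]],
    [[-0.013,0.01,-0.1],[0,0,0]],
    [[-0.013,0.01,-0.2],[0,0,0]],
    [[-0.013,0.01,-0.3],[0,0,0]],
    [[-0.013,0.01,-0.3],[0,0,0]]
  ]
}}

```text
clock: 16.7
position: [581.6, 392.1, 72.9]
ee_rot: [0.871, -0.492, 0.002, -0.005]
contact_force: [1.1, 1.4, -4.5]
gripper_width: 48.9
grasp_force: 70.1
```

```bash
python3 - <<'E'
from h import *
x,y=crate(50,0)
plan((x,y,80,211),(x,y,20,211),(x,y,-8,211))
im,d=snap('side'); it,dt=snap('top')
cv2.imwrite('pics/s6.png',np.hstack([cv2.resize(im[184:384,70:270],(400,400)),cv2.resize(it[80:280,50:250],(400,400))]))
E
```

```text
now [581.6 392.1  72.9] yaw -148.9 F [ 1.1  1.4 -4.5] w 48.9 g 70.1 t 16.7 j6 -0.28
[[0.005, 0.093, -0.029], [-0.0034, 0.0005, 0.0004]]  # -> [562. 379.  80.]
[[0.0, 0.0, 0.24], [0.0, 0.0, 0.0]]  # -> [562. 379.  20.]
[[0.0, 0.0, 0.112], [0.0, 0.0, 0.0]]  # -> [562. 379.  -8.]
```

View pics/s6.png

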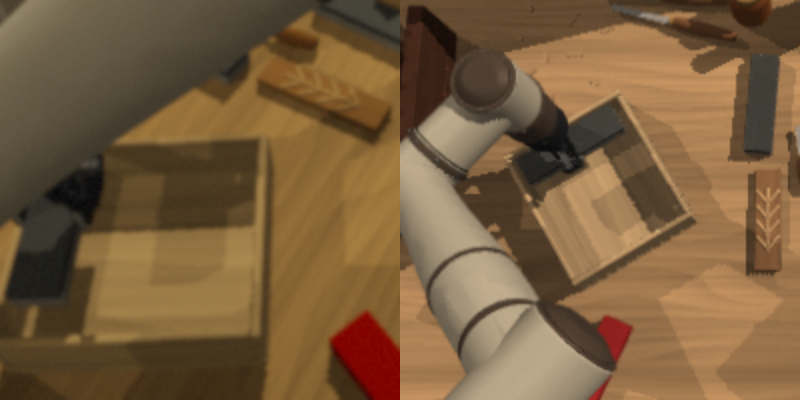

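>>> {"api": "arm_command", "payload": {
  "rows": [
    [[0.005,0.093,-0.029],[0,0,0]],
    [[0.005,0.093,-0.029],[0,0,0]],
    [[0.005,0.093,-0.029],[0,0,0]]
  ]
}}

```text
clock: 17.1
position: [558.6, 376.0, 73.2]
ee_rot: [0.87, -0.492, -0.0, 0.001]
contact_force: [0.3, 0.7, -5.7]
gripper_width: 48.8
grasp_force: 69.9
```

>>> {"api": "arm_command", "payload": {
  "rows": [
    [[0,0,0.06],[0,0,0]],
    [[0,0,0.12],[0,0,0]],
    [[0,0,0.18],[0,0,0]],
    [[0,0,0.24],[0,0,0]],
    [[0,0,0.24],[0,0,0]]
  ]
}}

```text
clock: 17.6
position: [557.5, 374.8, 10.5]
ee_rot: [0.87, -0.493, -0.001, 0.004]
contact_force: [-0.5, -0.4, -6.1]
gripper_width: 48.6
grasp_force: 69.7
```

>>> {"api": "arm_command", "payload": {
  "rows": [
    [[0,0,0.02],[0,0,0]],
    [[0,0,0.04],[0,0,0]],
    [[0,0,0.06],[0,0,0]],
    [[0,0,0.08],[0,0,0]],
    [[0,0,0.08],[0,0,0]]
  ]
}}

```text
clock: 18.1
position: [559.0, 376.2, -6.0]
ee_rot: [0.87, -0.493, -0.0, 0.001]
contact_force: [0.1, 1.1, -5.0]
gripper_width: 48.9
grasp_force: 69.9
```

```bash
python3 - <<'E'
from h import *
x,y=crate(50,0)
plan((x,y,-12,211))
E
```

```text
now [559.  376.2  -6. ] yaw -149.0 F [ 0.1  1.1 -5. ] w 48.9 g 69.9 t 18.1 j6 -0.29
[[-0.003, -0.017, 0.024], [0.0005, -0.0001, -0.0001]]  # -> [562. 379. -12.]
```

>>> {"api": "arm_command", "payload": {
  "rows": [
    [[0,0,0.01],[0,0,0]],
    [[0,0,0.02],[0,0,0]],
    [[0,0,0.026],[0,0,0]],
    [[0,0,0.026],[0,0,0]],
    [[0,0,0.026],[0,0,0]]
  ]
}}

```text
clock: 18.6
position: [559.6, 376.6, -11.6]
ee_rot: [0.87, -0.492, 0.0, -0.0]
contact_force: [0.2, -0.2, -4.8]
gripper_width: 49.2
grasp_force: 70.0
```

>>> {"api": "arm_command", "payload": {
  "rows": [
    [[0,0,0],[0,0,0]],
    [[0,0,0],[0,0,0]],
    [[0,0,0],[0,0,0]]
  ],
  "grip": 0.7
}}

```text
clock: 18.9
position: [560.3, 377.3, -10.4]
ee_rot: [0.87, -0.492, 0.0, -0.001]
contact_force: [-0.1, -0.8, 0.2]
gripper_width: 60.0
grasp_force: 0.0
```

>>> {"api": "arm_command", "payload": {
  "rows": [
    [[0,0,-0.1],[0,0,0]],
    [[0,0,-0.2],[0,0,0]],
    [[0,0,-0.3],[0,0,0]],
    [[0,0,-0.3],[0,0,0]]
  ]
}}

```text
clock: 19.3
position: [562.2, 378.8, 68.7]
ee_rot: [0.871, -0.492, 0.002, -0.005]
contact_force: [0.5, 0.1, 0.9]
gripper_width: 59.5
grasp_force: 0.0
```

>>> {"api": "arm_command", "payload": {
  "rows": [
    [[0,0.18,0],[0,0,0]],
    [[0,0.18,0],[0,0,0]],
    [[0,0.18,0],[0,0,0]],
    [[0,0.18,0],[0,0,0]]
  ],
  "grip": 0
}}

```text
clock: 19.7
position: [521.7, 354.2, 63.8]
ee_rot: [0.87, -0.492, 0.0, -0.001]
contact_force: [0.2, -0.6, -0.2]
gripper_width: 1.4
grasp_force: 0.0
```

```bash
cat >> h.py <<'E'
def incrate(c='top',lo=30,hi=50):
    im,d=snap(c);P=cloud(c,d);S=cv2.cvtColor(im,cv2.COLOR_BGR2HSV)
    M=R.from_euler('z',CY,degrees=True).as_matrix()[:2,:2]; X=(P[...,:2]-C0)@M
    k=(abs(X[...,0])<122)&(abs(X[...,1])<107)
    m=(k&(P[...,2]>lo)&(P[...,2]<hi)).astype(np.uint8)
    n,l,st,ce=cv2.connectedComponentsWithStats(cv2.morphologyEx(m,cv2.MORPH_OPEN,np.ones((2,2),np.uint8)))
    for i in range(1,n):
        if st[i,4]<60: continue
        q=X[l==i]; print('incrate',c,st[i,4],*[np.round(v,1) if not isinstance(v,float) else v for v in rect(q)],'z',np.median(P[l==i][:,2]).round(1),'sat',np.median(S[l==i][:,1]))
E
python3 - <<'E'
from h import *
incrate('top'); incrate('side')
a=crate(5,0); b=crate(47,0)
plan((*a,60,211),(*a,0,211),(*b,0,211),(*b,90,211))
E
```

```text
incrate top 352 [ 42.  -50.3] [88.1 43.9] -89.5 z 37.2 sat 39.0
incrate top 90 [35.7 62.6] [39.5 34.7] -89.5 z 36.7 sat 41.0
now [521.9 354.3  63.6] yaw -149.0 F [0.8 0.2 0.4] w 0.2 g 0.0 t 19.8 j6 -0.31
[[-0.001, -0.01, 0.014], [-0.0005, 0.0001, 0.0]]  # -> [524. 356.  60.]
[[0.0, 0.0, 0.24], [0.0, 0.0, 0.0]]  # -> [524. 356.   0.]
[[0.0, -0.168, 0.0], [0.0, 0.0, 0.0]]  # -> [560. 377.   0.]
[[0.0, 0.0, -0.36], [0.0, 0.0, 0.0]]  # -> [560. 377.  90.]
```

>>> {"api": "arm_command", "payload": {
  "rows": [
    [[0,0.02,0.06],[0,0,0]],
    [[0,0.02,0.12],[0,0,0]],
    [[0,0.02,0.18],[0,0,0]],
    [[0,0.02,0.25],[0,0,0]],
    [[0,0.02,0.25],[0,0,0]]
  ]
}}

```text
clock: 20.3
position: [515.8, 350.0, -1.8]
ee_rot: [0.87, -0.493, -0.001, 0.002]
contact_force: [0.1, -0.4, -0.4]
gripper_width: -0.3
grasp_force: 0.0
```

>>> {"api": "arm_command", "payload": {
  "rows": [
    [[0,-0.03,0],[0,0,0]],
    [[0,-0.06,0],[0,0,0]],
    [[0,-0.09,0],[0,0,0]],
    [[0,-0.12,0],[0,0,0]],
    [[0,-0.15,0],[0,0,0]]
  ]
}}

```text
clock: 20.8
position: [548.3, 369.5, 1.5]
ee_rot: [0.87, -0.493, -0.001, 0.001]
contact_force: [-4.5, -3.6, 2.5]
gripper_width: -0.2
grasp_force: 2.7
```

>>> {"api": "arm_command", "payload": {
  "rows": [
    [[0,-0.02,0],[0,0,0]],
    [[0,-0.038,0],[0,0,0]],
    [[0,-0.038,0],[0,0,0]]
  ]
}}

```text
clock: 21.1
position: [557.3, 375.1, 1.4]
ee_rot: [0.87, -0.493, 0.0, 0.0]
contact_force: [-3.0, -2.6, 3.0]
gripper_width: 0.1
grasp_force: 1.8
```

>>> {"api": "arm_command", "payload": {
  "rows": [
    [[0,0.02,-0.1],[0,0,0]],
    [[0,0.02,-0.3],[0,0,0]],
    [[0,0.02,-0.5],[0,0,0]],
    [[0,0.02,-0.5],[0,0,0]]
  ]
}}

```text
clock: 21.5
position: [558.3, 377.0, 136.3]
ee_rot: [0.871, -0.492, 0.004, -0.01]
contact_force: [-0.2, 0.6, -0.1]
gripper_width: 0.2
grasp_force: 0.0
```

```bash
python3 - <<'E'
from h import *
look(7); incrate('top'); incrate('side')
plan((600,180,120,240),(675,76,120,266),(675,76,0,266))
E
```

```text
side stone [259. 193.] 798 [466.1 -78. ] [166.5  45.5] -4.5 28.6
side stone [180. 212.] 340 [620.5  84.1] [58.9 44.7] -6.0 28.3
side panel [233. 231.] 993 [467.1  67.4] [172.   43.3] 0.0 15.1
top stone [231. 132.] 663 [675.1  72.7] [173.1  45.9] -5.0 27.5
top stone [276. 189.] 697 [466.3 -86.1] [171.7  48.6] -5.0 27.7
top panel [234. 191.] 571 [465.4  62.5] [173.7  42.1] 0.0 14.4
incrate top 422 [ 76.  -43.3] [103.7  45. ] 87.5 z 37.8 sat 40.0
incrate top 127 [42.6 51.3] [125.5  38.4] 27.0 z 37.6 sat 40.0
incrate side 63 [-105.1  -99. ] [49.9 19.2] -36.0 z 35.4 sat 146.0
incrate side 1738 [79.9 -2.7] [170.1  46.5] 88.5 z 38.9 sat 51.0
now [552.6 372.5 125. ] yaw -149.0 F [-0.4  0.3 -1. ] w -0.2 g 0.0 t 21.7 j6 -0.29
[[0.758, 0.234, 0.02], [0.0, 0.0001, -0.1612]]  # -> [600. 180. 120.]
[[0.468, 0.21, 0.0], [0.0, 0.0, -0.1445]]  # -> [675.  76. 120.]
[[0.0, 0.0, 0.48], [0.0, 0.0, 0.0]]  # -> [675.  76.   0.]
```

>>> {"api": "arm_command", "payload": {
  "rows": [
    [[0.19,0.06,0.005],[0,0,-0.04]],
    [[0.38,0.12,0.01],[0,0,-0.08]],
    [[0.57,0.18,0.015],[0,0,-0.12]],
    [[0.758,0.234,0.02],[0,0,-0.1612]],
    [[0.758,0.234,0.02],[0,0,-0.1612]]
  ],
  "grip": 1
}}

```text
clock: 22.2
position: [600.1, 174.2, 118.6]
ee_rot: [0.965, -0.261, -0.001, 0.002]
contact_force: [-0.1, -0.3, -0.8]
gripper_width: 72.3
grasp_force: 0.0
```

>>> {"api": "arm_command", "payload": {
  "rows": [
    [[0.12,0.052,0],[0,0,-0.036]],
    [[0.24,0.105,0],[0,0,-0.072]],
    [[0.35,0.16,0],[0,0,-0.108]],
    [[0.468,0.21,0],[0,0,-0.1445]],
    [[0.468,0.21,0],[0,0,-0.1445]]
  ]
}}

```text
clock: 22.7
position: [676.4, 73.1, 118.3]
ee_rot: [0.999, -0.036, -0.001, 0.001]
contact_force: [0.5, -0.1, 0.3]
gripper_width: 85.2
grasp_force: 0.0
```

>>> {"api": "arm_command", "payload": {
  "rows": [
    [[0,0,0],[0,0,0]],
    [[0,0,0],[0,0,0]]
  ]
}}

```text
clock: 22.9
position: [674.5, 76.7, 119.7]
ee_rot: [0.999, -0.035, -0.001, 0.0]
contact_force: [-0.3, 0.2, 0.9]
gripper_width: 85.5
grasp_force: 0.0
```

```bash
python3 - <<'E'
from h import *
look(8,('side',))
plan((675.3,76,20,266),(675.3,76,-21,266))
E
```

```text
side stone [259. 193.] 799 [466.1 -77.9] [166.2  46.2] -4.0 28.6
side stone [165. 204.] 856 [675.6  80. ] [168.8  44.6] -4.0 28.6
side panel [233. 231.] 1002 [467.1  67.4] [172.1  43.7] 0.0 15.1
now [674.5  76.9 120.1] yaw -93.9 F [-0.7  1.  -0. ] w 85.3 g 0.0 t 22.95 j6 1.15
[[0.004, 0.003, 0.4], [0.0001, 0.0003, 0.0003]]  # -> [675.  76.  20.]
[[0.0, 0.0, 0.164], [0.0, 0.0, 0.0]]  # -> [675.  76. -21.]
```

>>> {"api": "arm_command", "payload": {
  "rows": [
    [[0.004,0.003,0.1],[0,0,0]],
    [[0.004,0.003,0.2],[0,0,0]],
    [[0.004,0.003,0.3],[0,0,0]],
    [[0.004,0.003,0.4],[0,0,0]],
    [[0.004,0.003,0.4],[0,0,0]]
  ]
}}

```text
clock: 23.45
position: [672.6, 75.5, 16.8]
ee_rot: [0.999, -0.035, -0.004, 0.001]
contact_force: [-0.9, -0.3, -0.4]
gripper_width: 85.4
grasp_force: 0.0
```

>>> {"api": "arm_command", "payload": {
  "rows": [
    [[0,0,0.05],[0,0,0]],
    [[0,0,0.1],[0,0,0]],
    [[0,0,0.14],[0,0,0]],
    [[0,0,0.16],[0,0,0]],
    [[0,0,0.16],[0,0,0]]
  ]
}}

```text
clock: 23.95
position: [675.6, 74.9, -20.1]
ee_rot: [0.999, -0.035, -0.001, 0.0]
contact_force: [0.2, 0.7, -0.9]
gripper_width: 85.4
grasp_force: 0.0
```

>>> {"api": "arm_command", "payload": {
  "rows": [
    [[0,0,0],[0,0,0]],
    [[0,0,0],[0,0,0]],
    [[0,0,0],[0,0,0]],
    [[0,0,0],[0,0,0]],
    [[0,0,0],[0,0,0]]
  ],
  "grip": 0
}}

```text
clock: 24.45
position: [676.9, 75.6, -18.1]
ee_rot: [0.999, -0.035, 0.001, -0.0]
contact_force: [-0.5, 0.8, 4.9]
gripper_width: 48.7
grasp_force: 66.4
```

>>> {"api": "arm_command", "payload": {
  "rows": [
    [[0,0,-0.05],[0,0,0]],
    [[0,0,-0.15],[0,0,0]],
    [[0,0,-0.3],[0,0,0]],
    [[0,0,-0.45],[0,0,0]],
    [[0,0,-0.56],[0,0,0]]
  ]
}}

```text
clock: 24.95
position: [675.5, 74.8, 122.1]
ee_rot: [0.999, -0.035, -0.001, 0.0]
contact_force: [0.8, 0.4, -4.9]
gripper_width: 48.9
grasp_force: 65.3
```

>>> {"api": "arm_command", "payload": {
  "rows": [
    [[0,0,0],[0,0,0]],
    [[0,0,0],[0,0,0]]
  ]
}}

```text
clock: 25.15
position: [674.5, 75.0, 119.1]
ee_rot: [0.999, -0.035, -0.002, -0.0]
contact_force: [-0.9, 0.2, -6.5]
gripper_width: 49.0
grasp_force: 65.3
```

```bash
python3 - <<'E'
from h import *
x,y=crate(-48,0)
plan((590,200,115,240),(x,y,110,211),(x,y,20,211),(x,y,-11,211))
E
```

```text
now [674.5  75.  119.1] yaw -94.0 F [-0.9  0.2 -6.5] w 49.0 g 65.3 t 25.15 j6 1.15
[[-0.372, -0.475, 0.018], [0.0002, 0.0011, 0.1442]]  # -> [590. 200. 115.]
[[-0.644, -0.222, 0.02], [0.0, 0.0, 0.1611]]  # -> [478. 328. 110.]
[[0.0, 0.0, 0.36], [0.0, 0.0, 0.0]]  # -> [478. 328.  20.]
[[0.0, 0.0, 0.124], [0.0, 0.0, 0.0]]  # -> [478. 328. -11.]
```

>>> {"api": "arm_command", "payload": {
  "rows": [
    [[-0.093,-0.119,0.005],[0,0,0.036]],
    [[-0.186,-0.238,0.01],[0,0,0.072]],
    [[-0.279,-0.356,0.015],[0,0,0.108]],
    [[-0.372,-0.475,0.018],[0,0,0.1442]],
    [[-0.372,-0.475,0.018],[0,0,0.1442]]
  ]
}}

```text
clock: 25.65
position: [586.9, 202.3, 112.4]
ee_rot: [0.966, -0.257, -0.003, 0.002]
contact_force: [-0.0, -0.7, -5.1]
gripper_width: 48.9
grasp_force: 65.2
```

>>> {"api": "arm_command", "payload": {
  "rows": [
    [[-0.16,-0.055,0.005],[0,0,0.04]],
    [[-0.32,-0.11,0.01],[0,0,0.08]],
    [[-0.48,-0.166,0.015],[0,0,0.12]],
    [[-0.644,-0.222,0.02],[0,0,0.1611]],
    [[-0.644,-0.222,0.02],[0,0,0.1611]]
  ]
}}

```text
clock: 26.15
position: [475.6, 330.3, 108.3]
ee_rot: [0.871, -0.491, -0.001, 0.003]
contact_force: [0.6, 0.0, -6.1]
gripper_width: 48.6
grasp_force: 65.3
```

>>> {"api": "arm_command", "payload": {
  "rows": [
    [[0,0,0],[0,0,0]],
    [[0,0,0],[0,0,0]]
  ]
}}

```text
clock: 26.35
position: [479.4, 327.1, 109.6]
ee_rot: [0.871, -0.492, -0.0, 0.002]
contact_force: [-0.3, 0.4, -5.6]
gripper_width: 48.3
grasp_force: 65.3
```

```bash
python3 - <<'E'
from h import *
x,y=crate(-48,0)
plan((x,y,20,211),(x,y,-7,211))
E
```

```text
now [479.4 327.1 109.6] yaw -148.9 F [-0.3  0.4 -5.6] w 48.3 g 65.3 t 26.35 j6 -0.34
[[-0.007, 0.0, 0.358], [0.0011, -0.0003, 0.0003]]  # -> [478. 328.  20.]
[[0.0, 0.0, 0.108], [0.0, 0.0, 0.0]]  # -> [478. 328.  -7.]
```

>>> {"api": "arm_command", "payload": {
  "rows": [
    [[-0.007,0,0.09],[0,0,0]],
    [[-0.007,0,0.18],[0,0,0]],
    [[-0.007,0,0.27],[0,0,0]],
    [[-0.007,0,0.358],[0,0,0]],
    [[-0.007,0,0.358],[0,0,0]]
  ]
}}

```text
clock: 26.85
position: [477.4, 326.3, 17.9]
ee_rot: [0.87, -0.493, -0.001, 0.004]
contact_force: [-0.6, -1.6, -6.4]
gripper_width: 48.5
grasp_force: 65.1
```

>>> {"api": "arm_command", "payload": {
  "rows": [
    [[0,0,0.03],[0,0,0]],
    [[0,0,0.06],[0,0,0]],
    [[0,0,0.09],[0,0,0]],
    [[0,0,0.105],[0,0,0]],
    [[0,0,0.105],[0,0,0]]
  ]
}}

```text
clock: 27.35
position: [478.6, 329.7, -4.9]
ee_rot: [0.871, -0.492, -0.0, 0.0]
contact_force: [-0.3, 0.1, -6.0]
gripper_width: 49.1
grasp_force: 65.3
```

```bash
python3 - <<'E'
from h import *
x,y=crate(-48,0)
plan((x,y,-8,211))
E
```

```text
now [478.6 329.7  -4.9] yaw -148.9 F [-0.3  0.1 -6. ] w 49.1 g 65.3 t 27.35 j6 -0.34
[[0.004, 0.003, 0.013], [0.0003, -0.0001, 0.0004]]  # -> [478. 328.  -8.]
```

>>> {"api": "arm_command", "payload": {
  "rows": [
    [[0,0,0.006],[0,0,0]],
    [[0,0,0.012],[0,0,0]],
    [[0,0,0.012],[0,0,0]]
  ]
}}

```text
clock: 27.65
position: [478.8, 330.1, -7.4]
ee_rot: [0.871, -0.492, 0.0, -0.0]
contact_force: [-0.0, 0.6, -5.4]
gripper_width: 48.8
grasp_force: 65.3
```

>>> {"api": "arm_command", "payload": {
  "rows": [
    [[0,0,0],[0,0,0]],
    [[0,0,0],[0,0,0]],
    [[0,0,0],[0,0,0]]
  ],
  "grip": 0.7
}}

```text
clock: 27.95
position: [479.6, 330.8, -6.4]
ee_rot: [0.871, -0.492, 0.0, -0.001]
contact_force: [-0.3, 0.3, 0.3]
gripper_width: 59.7
grasp_force: 0.0
```

>>> {"api": "arm_command", "payload": {
  "rows": [
    [[0,0,-0.1],[0,0,0]],
    [[0,0,-0.2],[0,0,0]],
    [[0,0,-0.3],[0,0,0]],
    [[0,0,-0.3],[0,0,0]]
  ]
}}

```text
clock: 28.35
position: [481.3, 332.3, 72.2]
ee_rot: [0.871, -0.491, 0.001, -0.005]
contact_force: [0.3, 0.7, -0.3]
gripper_width: 59.8
grasp_force: 0.0
```

>>> {"api": "arm_command", "payload": {
  "rows": [
    [[0,-0.204,0],[0,0,0]],
    [[0,-0.204,0],[0,0,0]],
    [[0,-0.204,0],[0,0,0]],
    [[0,-0.204,0],[0,0,0]]
  ],
  "grip": 0
}}

```text
clock: 28.75
position: [522.0, 355.9, 67.1]
ee_rot: [0.871, -0.492, -0.0, 0.001]
contact_force: [0.6, 0.2, 0.2]
gripper_width: 1.4
grasp_force: 0.0
```

```bash
python3 - <<'E'
from h import *
incrate('top'); incrate('side')
a=crate(4,0); b=crate(-42,0)
plan((*a,0,211),(*b,0,211),(*b,120,211))
E
```

```text
incrate top 344 [ 75.8 -53.5] [83.8 44.5] -89.5 z 37.6 sat 40.0
incrate top 741 [-51.8  -3.4] [173.3  44.8] -90.0 z 37.3 sat 40.0
incrate side 1913 [-48.7   0.7] [173.3  47. ] 89.5 z 39.0 sat 52.0
now [522.  355.9  67.6] yaw -148.9 F [-0.8 -1.1  0.3] w -0.1 g 0.0 t 28.85 j6 -0.31
[[0.004, -0.002, 0.27], [0.0001, 0.0, 0.0004]]  # -> [523. 355.   0.]
[[0.0, 0.184, 0.0], [0.0, 0.0, 0.0]]  # -> [483. 332.   0.]
[[0.0, 0.0, -0.48], [0.0, 0.0, 0.0]]  # -> [483. 332. 120.]
```

>>> {"api": "arm_command", "payload": {
  "rows": [
    [[0.004,0,0.07],[0,0,0]],
    [[0.004,0,0.14],[0,0,0]],
    [[0.004,0,0.2],[0,0,0]],
    [[0.004,0,0.265],[0,0,0]],
    [[0.004,0,0.265],[0,0,0]]
  ]
}}

```text
clock: 29.35
position: [521.2, 354.0, -0.7]
ee_rot: [0.871, -0.492, -0.001, 0.002]
contact_force: [0.5, -0.6, 0.6]
gripper_width: -0.2
grasp_force: 0.0
```

>>> {"api": "arm_command", "payload": {
  "rows": [
    [[0,0.04,0],[0,0,0]],
    [[0,0.08,0],[0,0,0]],
    [[0,0.11,0],[0,0,0]],
    [[0,0.14,0],[0,0,0]],
    [[0,0.16,0],[0,0,0]]
  ]
}}

```text
clock: 29.85
position: [489.0, 335.4, 2.4]
ee_rot: [0.871, -0.492, 0.0, -0.001]
contact_force: [3.8, 1.0, -0.3]
gripper_width: -0.3
grasp_force: 1.9
```

>>> {"api": "arm_command", "payload": {
  "rows": [
    [[0,0.012,0],[0,0,0]],
    [[0,0.024,0],[0,0,0]],
    [[0,0.024,0],[0,0,0]]
  ]
}}

```text
clock: 30.15
position: [484.3, 332.5, 2.2]
ee_rot: [0.871, -0.492, 0.0, -0.001]
contact_force: [3.3, 1.9, 4.2]
gripper_width: 0.0
grasp_force: 2.1
```

>>> {"api": "arm_command", "payload": {
  "rows": [
    [[0,-0.02,-0.1],[0,0,0]],
    [[0,-0.02,-0.3],[0,0,0]],
    [[0,-0.02,-0.5],[0,0,0]],
    [[0,-0.02,-0.5],[0,0,0]],
    [[0,-0.02,-0.5],[0,0,0]]
  ],
  "grip": 0
}}

```text
clock: 30.65
position: [486.6, 333.3, 126.5]
ee_rot: [0.87, -0.492, -0.001, 0.001]
contact_force: [-0.2, 1.1, -0.0]
gripper_width: 0.3
grasp_force: 0.0
```

```bash
python3 - <<'E'
from h import *
look(9); incrate('top'); incrate('side')
plan((475,140,120,240),(466.2,-81.5,110,266))
E
```

```text
side stone [271. 199.] 407 [422.4 -73.9] [79.8 46.1] -2.5 28.4
side panel [239. 234.] 773 [447.   67.7] [131.8  43.5] 0.5 15.0
top stone [276. 189.] 700 [466.7 -86.1] [173.   48.7] -4.5 27.7
top panel [234. 190.] 548 [465.5  62.6] [173.4  42. ] 0.0 14.1
incrate top 393 [ 75.7 -46.2] [98.3 44.8] 88.0 z 37.3 sat 39.0
incrate top 752 [-91.5  -4.2] [173.3  57.5] -87.0 z 37.5 sat 40.0
incrate side 1907 [-82.5  -0.1] [174.5  46.8] -90.0 z 38.9 sat 52.0
incrate side 527 [81.8 64.1] [46.9 37.4] -3.5 z 38.8 sat 51.0
now [486.6 333.  124.1] yaw -149.0 F [-0.4  0.2 -0.3] w 0.1 g 0.0 t 30.85 j6 -0.33
[[0.637, 0.438, 0.019], [0.0018, 0.0, -0.1609]]  # -> [475. 140. 120.]
[[0.413, 0.785, 0.04], [0.0, 0.0, -0.1444]]  # -> [466. -82. 110.]
```

>>> {"api": "arm_command", "payload": {
  "rows": [
    [[0.16,0.11,0],[0,0,-0.04]],
    [[0.32,0.22,0],[0,0,-0.08]],
    [[0.48,0.33,0.01],[0,0,-0.12]],
    [[0.637,0.438,0.019],[0,0,-0.1609]],
    [[0.637,0.438,0.019],[0,0,-0.1609]]
  ],
  "grip": 1
}}

```text
clock: 31.35
position: [473.2, 136.1, 119.6]
ee_rot: [0.966, -0.26, -0.003, 0.002]
contact_force: [0.5, 0.7, -0.2]
gripper_width: 72.5
grasp_force: 0.0
```

>>> {"api": "arm_command", "payload": {
  "rows": [
    [[0.09,0.18,0.01],[0,0,-0.034]],
    [[0.18,0.36,0.02],[0,0,-0.068]],
    [[0.28,0.54,0.03],[0,0,-0.102]],
    [[0.36,0.7,0.04],[0,0,-0.13]],
    [[0.413,0.785,0.04],[0,0,-0.1444]]
  ]
}}

```text
clock: 31.85
position: [465.6, -82.7, 110.0]
ee_rot: [0.999, -0.035, -0.002, 0.0]
contact_force: [0.2, 1.4, 0.2]
gripper_width: 85.2
grasp_force: 0.0
```

>>> {"api": "arm_command", "payload": {
  "rows": [
    [[0,0,0],[0,0,0]],
    [[0,0,0],[0,0,0]]
  ]
}}

```text
clock: 32.05
position: [467.2, -80.5, 110.6]
ee_rot: [0.999, -0.036, -0.001, 0.0]
contact_force: [0.2, 0.8, -0.7]
gripper_width: 85.1
grasp_force: 0.0
```

```bash
python3 - <<'E'
from h import *
look(10,('side',))
plan((466.2,-81.5,15,265.5),(466.2,-81.5,-21,265.5))
E
```

```text
side stone [259. 193.] 801 [466.1 -77.5] [166.   46.7] -3.5 28.6
side panel [233. 231.] 997 [467.2  67.6] [172.2  43.6] 0.5 15.0
now [467.4 -79.9 110.9] yaw -94.0 F [1.2 0.2 0.1] w 85.7 g 0.0 t 32.1 j6 1.33
[[-0.004, 0.007, 0.383], [0.0001, 0.0006, 0.0027]]  # -> [466. -82.  15.]
[[0.0, 0.0, 0.144], [0.0, 0.0, 0.0]]  # -> [466. -82. -21.]
```

>>> {"api": "arm_command", "payload": {
  "rows": [
    [[-0.004,0.005,0.1],[0,0,0.002]],
    [[-0.004,0.005,0.2],[0,0,0.002]],
    [[-0.004,0.005,0.3],[0,0,0.002]],
    [[-0.004,0.005,0.38],[0,0,0.002]],
    [[-0.004,0.005,0.38],[0,0,0.002]]
  ]
}}

```text
clock: 32.6
position: [464.5, -80.4, 14.1]
ee_rot: [0.999, -0.037, -0.003, 0.001]
contact_force: [-0.9, -0.8, 0.4]
gripper_width: 85.4
grasp_force: 0.0
```

>>> {"api": "arm_command", "payload": {
  "rows": [
    [[0,0,0.05],[0,0,0]],
    [[0,0,0.1],[0,0,0]],
    [[0,0,0.13],[0,0,0]],
    [[0,0,0.14],[0,0,0]],
    [[0,0,0.14],[0,0,0]]
  ]
}}

```text
clock: 33.1
position: [466.9, -81.0, -18.1]
ee_rot: [0.999, -0.038, 0.0, 0.0]
contact_force: [-0.3, 0.9, -0.0]
gripper_width: 85.3
grasp_force: 0.0
```

>>> {"api": "arm_command", "payload": {
  "rows": [
    [[0,0,0],[0,0,0]],
    [[0,0,0],[0,0,0]],
    [[0,0,0],[0,0,0]],
    [[0,0,0],[0,0,0]],
    [[0,0,0],[0,0,0]]
  ],
  "grip": 0
}}

```text
clock: 33.6
position: [467.0, -81.5, -17.6]
ee_rot: [0.999, -0.038, 0.0, 0.0]
contact_force: [-1.0, -0.2, 5.7]
gripper_width: 48.9
grasp_force: 63.3
```

>>> {"api": "arm_command", "payload": {
  "rows": [
    [[0,0,-0.05],[0,0,0]],
    [[0,0,-0.15],[0,0,0]],
    [[0,0,-0.3],[0,0,0]],
    [[0,0,-0.45],[0,0,0]],
    [[0,0,-0.56],[0,0,0]]
  ]
}}

```text
clock: 34.1
position: [465.6, -81.3, 122.5]
ee_rot: [0.999, -0.038, -0.0, -0.0]
contact_force: [0.1, -1.0, -8.4]
gripper_width: 48.8
grasp_force: 65.2
```

>>> {"api": "arm_command", "payload": {
  "rows": [
    [[0,0,0],[0,0,0]],
    [[0,0,0],[0,0,0]]
  ]
}}

```text
clock: 34.3
position: [464.7, -81.2, 120.0]
ee_rot: [0.999, -0.039, -0.002, -0.0]
contact_force: [-0.5, 1.1, -7.8]
gripper_width: 48.8
grasp_force: 65.1
```

```bash
python3 - <<'E'
from h import *
x,y=crate(0,0)
plan((480,130,120,240),(x,y,115,211),(x,y,20,211),(x,y,-8,211))
E
```

```text
now [464.7 -81.2 120. ] yaw -94.4 F [-0.5  1.1 -7.8] w 48.8 g 65.1 t 34.3 j6 1.32
[[-0.004, -0.847, 0.001], [0.0, 0.001, 0.1421]]  # -> [480. 130. 120.]
[[-0.31, -0.852, 0.02], [0.0, 0.0001, 0.1611]]  # -> [520. 353. 115.]
[[0.0, 0.0, 0.38], [0.0, 0.0, 0.0]]  # -> [520. 353.  20.]
[[0.0, 0.0, 0.112], [0.0, 0.0, 0.0]]  # -> [520. 353.  -8.]
```

>>> {"api": "arm_command", "payload": {
  "rows": [
    [[-0.001,-0.15,0],[0,0,0.025]],
    [[-0.002,-0.32,0],[0,0,0.053]],
    [[-0.003,-0.5,0],[0,0,0.083]],
    [[-0.004,-0.68,0],[0,0,0.113]],
    [[-0.004,-0.847,0],[0,0,0.1421]]
  ]
}}

```text
clock: 34.8
position: [479.3, 130.7, 118.2]
ee_rot: [0.966, -0.26, -0.003, 0.002]
contact_force: [1.5, -0.2, -7.8]
gripper_width: 48.4
grasp_force: 65.3
```

>>> {"api": "arm_command", "payload": {
  "rows": [
    [[-0.062,-0.17,0],[0,0,0.032]],
    [[-0.124,-0.34,0],[0,0,0.064]],
    [[-0.186,-0.51,0],[0,0,0.097]],
    [[-0.248,-0.69,0.01],[0,0,0.13]],
    [[-0.31,-0.852,0.02],[0,0,0.1611]]
  ]
}}

```text
clock: 35.3
position: [519.1, 353.9, 111.9]
ee_rot: [0.87, -0.494, -0.001, 0.003]
contact_force: [1.3, -0.2, -7.0]
gripper_width: 48.7
grasp_force: 65.3
```

>>> {"api": "arm_command", "payload": {
  "rows": [
    [[0,0,0],[0,0,0]],
    [[0,0,0],[0,0,0]],
    [[0,0,0],[0,0,0]]
  ]
}}

```text
clock: 35.6
position: [519.1, 351.3, 113.4]
ee_rot: [0.871, -0.492, -0.001, 0.003]
contact_force: [0.6, -0.2, -5.6]
gripper_width: 48.7
grasp_force: 65.7
```

```bash
python3 - <<'E'
from h import *
x,y=crate(0,0)
plan((x,y,20,211),(x,y,-8,211))
E
```

```text
now [519.1 351.3 113.4] yaw -148.9 F [ 0.6 -0.2 -5.6] w 48.7 g 65.7 t 35.6 j6 -0.31
[[-0.006, -0.008, 0.373], [0.0021, -0.0004, 0.0003]]  # -> [520. 353.  20.]
[[0.0, 0.0, 0.112], [0.0, 0.0, 0.0]]  # -> [520. 353.  -8.]
```

>>> {"api": "arm_command", "payload": {
  "rows": [
    [[-0.006,-0.008,0.1],[0,0,0]],
    [[-0.006,-0.008,0.2],[0,0,0]],
    [[-0.006,-0.008,0.3],[0,0,0]],
    [[-0.006,-0.008,0.37],[0,0,0]],
    [[-0.006,-0.008,0.37],[0,0,0]]
  ]
}}

```text
clock: 36.1
position: [519.3, 351.8, 20.3]
ee_rot: [0.87, -0.493, -0.001, 0.004]
contact_force: [-0.5, -0.7, -6.7]
gripper_width: 48.8
grasp_force: 65.7
```

>>> {"api": "arm_command", "payload": {
  "rows": [
    [[0,0,0.03],[0,0,0]],
    [[0,0,0.06],[0,0,0]],
    [[0,0,0.09],[0,0,0]],
    [[0,0,0.108],[0,0,0]],
    [[0,0,0.108],[0,0,0]]
  ]
}}

```text
clock: 36.6
position: [521.2, 355.1, -3.7]
ee_rot: [0.871, -0.492, -0.0, 0.001]
contact_force: [0.3, -0.1, -7.5]
gripper_width: 49.1
grasp_force: 65.7
```

>>> {"api": "arm_command", "payload": {
  "rows": [
    [[0,0,0],[0,0,0]],
    [[0,0,0],[0,0,0]],
    [[0,0,0],[0,0,0]]
  ]
}}

```text
clock: 36.9
position: [521.9, 355.7, -2.5]
ee_rot: [0.871, -0.492, 0.0, -0.0]
contact_force: [0.7, 0.4, -6.9]
gripper_width: 48.6
grasp_force: 65.7
```

```bash
python3 - <<'E'
from h import *
x,y=crate(0,0)
plan((x,y,-8,211))
E
```

```text
now [521.9 355.7  -2.5] yaw -148.9 F [ 0.7  0.4 -6.9] w 48.6 g 65.7 t 36.9 j6 -0.31
[[0.004, 0.013, 0.022], [-0.0003, 0.0001, 0.0005]]  # -> [520. 353.  -8.]
```

>>> {"api": "arm_command", "payload": {
  "rows": [
    [[0.004,0.01,0.01],[0,0,0]],
    [[0.004,0.01,0.02],[0,0,0]],
    [[0.004,0.01,0.02],[0,0,0]]
  ]
}}

```text
clock: 37.2
position: [519.8, 353.0, -7.4]
ee_rot: [0.871, -0.492, -0.0, 0.0]
contact_force: [-2.6, -2.1, -2.2]
gripper_width: 48.7
grasp_force: 66.5
```

>>> {"api": "arm_command", "payload": {
  "rows": [
    [[0,0,0],[0,0,0]],
    [[0,0,0],[0,0,0]],
    [[0,0,0],[0,0,0]]
  ],
  "grip": 0.7
}}

```text
clock: 37.5
position: [521.0, 354.2, -6.9]
ee_rot: [0.871, -0.492, 0.001, -0.001]
contact_force: [-0.5, 0.1, -0.1]
gripper_width: 59.5
grasp_force: 0.0
```

>>> {"api": "arm_command", "payload": {
  "rows": [
    [[0,0,-0.1],[0,0,0]],
    [[0,0,-0.2],[0,0,0]],
    [[0,0,-0.35],[0,0,0]],
    [[0,0,-0.5],[0,0,0]],
    [[0,0,-0.5],[0,0,0]]
  ]
}}

```text
clock: 38.0
position: [523.6, 356.3, 124.4]
ee_rot: [0.871, -0.491, 0.003, -0.007]
contact_force: [-0.2, -1.2, -0.0]
gripper_width: 59.7
grasp_force: 0.0
```

```bash
python3 - <<'E'
from h import *
look(11); incrate('top'); incrate('side')
plan((490,200,115,240),(466.2,65,100,270),(466.2,65,0,270),(466.2,65,-22,270))
E
```

```text
side panel [233. 231.] 996 [466.9  67.5] [172.1  43.5] 0.0 15.0
top panel [234. 191.] 590 [465.3  62.5] [173.4  42.1] 0.0 14.3
incrate top 386 [ 75.9 -45.7] [99.5 44.8] 88.5 z 37.5 sat 40.0
incrate top 629 [-4.9 -6.5] [174.3  45.2] 89.5 z 37.3 sat 40.0
incrate top 757 [-90.2  -4.5] [171.8  58.2] -84.0 z 37.7 sat 40.0
incrate side 1914 [-82.4   0.2] [174.2  47.1] -89.5 z 39.0 sat 52.0
incrate side 1749 [-1.9  1.2] [166.1  46.7] 89.5 z 38.9 sat 51.0
incrate side 564 [81.6 58. ] [49.7 46. ] 88.5 z 38.6 sat 52.0
now [519.6 352.9 116.3] yaw -148.9 F [-0.4  0.5 -0.2] w 59.9 g 0.0 t 38.2 j6 -0.31
[[0.463, 0.417, 0.006], [0.0004, 0.0001, -0.1607]]  # -> [490. 200. 115.]
[[0.187, 0.515, 0.06], [0.0, 0.0, -0.1667]]  # -> [466.  65. 100.]
[[0.0, 0.0, 0.4], [0.0, 0.0, 0.0]]  # -> [466.  65.   0.]
[[0.0, 0.0, 0.088], [0.0, 0.0, 0.0]]  # -> [466.  65. -22.]
```

>>> {"api": "arm_command", "payload": {
  "rows": [
    [[0.115,0.105,0],[0,0,-0.04]],
    [[0.23,0.21,0],[0,0,-0.08]],
    [[0.345,0.315,0],[0,0,-0.12]],
    [[0.463,0.417,0.006],[0,0,-0.1607]],
    [[0.463,0.417,0.006],[0,0,-0.1607]]
  ],
  "grip": 1
}}

```text
clock: 38.7
position: [487.9, 195.8, 113.9]
ee_rot: [0.966, -0.26, -0.002, 0.002]
contact_force: [0.5, 0.1, 0.2]
gripper_width: 85.2
grasp_force: 0.0
```

>>> {"api": "arm_command", "payload": {
  "rows": [
    [[0.047,0.13,0.015],[0,0,-0.04]],
    [[0.094,0.26,0.03],[0,0,-0.08]],
    [[0.14,0.39,0.045],[0,0,-0.12]],
    [[0.187,0.515,0.06],[0,0,-0.1667]],
    [[0.187,0.515,0.06],[0,0,-0.1667]]
  ]
}}

```text
clock: 39.2
position: [464.3, 62.5, 98.9]
ee_rot: [1.0, -0.001, -0.002, 0.001]
contact_force: [0.4, 0.2, -0.2]
gripper_width: 85.6
grasp_force: 0.0
```

>>> {"api": "arm_command", "payload": {
  "rows": [
    [[0,0,0],[0,0,0]],
    [[0,0,0],[0,0,0]],
    [[0,0,0],[0,0,0]]
  ]
}}

```text
clock: 39.5
position: [467.1, 66.4, 100.4]
ee_rot: [1.0, 0.0, 0.0, 0.0]
contact_force: [-0.4, 0.1, 0.1]
gripper_width: 85.5
grasp_force: 0.0
```

```bash
python3 - <<'E'
from h import *
look(12,('side',))
plan((466.2,65,0,270),(466.2,65,-22,270))
E
```

```text
side panel [233. 231.] 997 [467.2  67.3] [172.2  43. ] 0.0 15.0
now [467.   66.3 100.5] yaw -89.9 F [-0.1  0.9 -0.5] w 85.3 g 0.0 t 39.55 j6 1.09
[[-0.003, 0.005, 0.402], [0.0, 0.0, 0.0004]]  # -> [466.  65.   0.]
[[0.0, 0.0, 0.088], [0.0, 0.0, 0.0]]  # -> [466.  65. -22.]
```

>>> {"api": "arm_command", "payload": {
  "rows": [
    [[-0.003,0.005,0.1],[0,0,0]],
    [[-0.003,0.005,0.2],[0,0,0]],
    [[-0.003,0.005,0.3],[0,0,0]],
    [[-0.003,0.005,0.4],[0,0,0]],
    [[-0.003,0.005,0.4],[0,0,0]]
  ]
}}

```text
clock: 40.05
position: [463.8, 63.7, -2.1]
ee_rot: [1.0, 0.0, -0.003, 0.001]
contact_force: [-0.4, 0.3, 0.2]
gripper_width: 85.9
grasp_force: 0.0
```

>>> {"api": "arm_command", "payload": {
  "rows": [
    [[0,0,0.03],[0,0,0]],
    [[0,0,0.06],[0,0,0]],
    [[0,0,0.085],[0,0,0]],
    [[0,0,0.085],[0,0,0]],
    [[0,0,0.085],[0,0,0]]
  ]
}}

```text
clock: 40.55
position: [466.1, 64.3, -20.4]
ee_rot: [1.0, 0.0, 0.0, -0.0]
contact_force: [0.4, 0.8, -0.7]
gripper_width: 85.4
grasp_force: 0.0
```

>>> {"api": "arm_command", "payload": {
  "rows": [
    [[0,0,0],[0,0,0]],
    [[0,0,0],[0,0,0]],
    [[0,0,0],[0,0,0]],
    [[0,0,0],[0,0,0]],
    [[0,0,0],[0,0,0]]
  ],
  "grip": 0
}}

```text
clock: 41.05
position: [466.2, 64.3, -20.0]
ee_rot: [1.0, 0.0, 0.0, -0.0]
contact_force: [-0.7, 0.6, 4.7]
gripper_width: 44.0
grasp_force: 61.1
```

>>> {"api": "arm_command", "payload": {
  "rows": [
    [[0,0,-0.05],[0,0,0]],
    [[0,0,-0.15],[0,0,0]],
    [[0,0,-0.3],[0,0,0]],
    [[0,0,-0.45],[0,0,0]],
    [[0,0,-0.56],[0,0,0]]
  ]
}}

```text
clock: 41.55
position: [466.3, 64.4, 121.7]
ee_rot: [1.0, 0.0, 0.001, -0.001]
contact_force: [1.3, -0.1, -0.4]
gripper_width: 44.5
grasp_force: 61.6
```

>>> {"api": "arm_command", "payload": {
  "rows": [
    [[0,0,0],[0,0,0]],
    [[0,0,0],[0,0,0]]
  ]
}}

```text
clock: 41.75
position: [465.5, 64.2, 119.4]
ee_rot: [1.0, -0.0, 0.0, -0.0]
contact_force: [0.2, -0.6, -1.1]
gripper_width: 43.9
grasp_force: 61.6
```

```bash
python3 - <<'E'
from h import *
x,y=crate(0,42)
plan((480,200,115,285),(x,y,115,301),(x,y,30,301),(x,y,20,301))
E
```

```text
now [465.5  64.2 119.4] yaw -90.0 F [ 0.2 -0.6 -1.1] w 43.9 g 61.6 t 41.75 j6 1.09
[[0.058, -0.543, 0.018], [-0.0003, -0.0002, -0.0834]]  # -> [480. 200. 115.]
[[0.265, -0.713, 0.0], [0.0, 0.0001, -0.0889]]  # -> [498. 389. 115.]
[[0.0, 0.0, 0.34], [0.0, 0.0, 0.0]]  # -> [498. 389.  30.]
[[0.0, 0.0, 0.04], [0.0, 0.0, 0.0]]  # -> [498. 389.  20.]
```

>>> {"api": "arm_command", "payload": {
  "rows": [
    [[0.015,-0.136,0.005],[0,0,-0.02]],
    [[0.03,-0.27,0.01],[0,0,-0.04]],
    [[0.045,-0.41,0.015],[0,0,-0.06]],
    [[0.058,-0.543,0.018],[0,0,-0.0834]],
    [[0.058,-0.543,0.018],[0,0,-0.0834]]
  ]
}}

```text
clock: 42.25
position: [480.2, 202.6, 112.6]
ee_rot: [0.991, 0.133, -0.001, 0.001]
contact_force: [0.4, -0.9, -1.7]
gripper_width: 44.1
grasp_force: 61.6
```

>>> {"api": "arm_command", "payload": {
  "rows": [
    [[0.055,-0.15,0],[0,0,-0.02]],
    [[0.11,-0.3,0],[0,0,-0.04]],
    [[0.165,-0.45,0],[0,0,-0.06]],
    [[0.22,-0.6,0],[0,0,-0.08]],
    [[0.265,-0.713,0],[0,0,-0.0889]]
  ]
}}

```text
clock: 42.75
position: [497.3, 390.1, 112.4]
ee_rot: [0.963, 0.268, -0.002, 0.001]
contact_force: [0.7, -1.3, -1.0]
gripper_width: 44.1
grasp_force: 61.7
```

>>> {"api": "arm_command", "payload": {
  "rows": [
    [[0,0,0],[0,0,0]],
    [[0,0,0],[0,0,0]],
    [[0,0,0],[0,0,0]]
  ]
}}

```text
clock: 43.05
position: [497.5, 387.5, 113.5]
ee_rot: [0.964, 0.267, -0.001, 0.001]
contact_force: [-0.1, -0.0, -0.9]
gripper_width: 44.1
grasp_force: 61.7
```

>>> {"api": "arm_command", "payload": {
  "rows": [
    [[0,0,0.09],[0,0,0]],
    [[0,0,0.18],[0,0,0]],
    [[0,0,0.27],[0,0,0]],
    [[0,0,0.32],[0,0,0]],
    [[0,0,0.32],[0,0,0]]
  ]
}}

```text
clock: 43.55
position: [497.2, 387.1, 32.9]
ee_rot: [0.964, 0.267, -0.002, 0.001]
contact_force: [0.2, 0.3, -1.0]
gripper_width: 44.5
grasp_force: 61.7
```

```bash
python3 - <<'E'
from h import *
x,y=crate(0,42)
plan((x,y,19,301))
E
```

```text
now [497.2 387.1  32.9] yaw -59.1 F [ 0.2  0.3 -1. ] w 44.5 g 61.7 t 43.55 j6 1.19
[[0.007, -0.006, 0.055], [0.0005, 0.0014, -0.0003]]  # -> [498. 389.  19.]
```

>>> {"api": "arm_command", "payload": {
  "rows": [
    [[0.004,-0.004,0.02],[0,0,0]],
    [[0.004,-0.004,0.04],[0,0,0]],
    [[0.004,-0.004,0.055],[0,0,0]],
    [[0.004,-0.004,0.055],[0,0,0]]
  ]
}}

```text
clock: 43.95
position: [498.3, 390.5, 20.9]
ee_rot: [0.964, 0.267, -0.0, 0.0]
contact_force: [0.0, 0.0, -0.7]
gripper_width: 44.4
grasp_force: 61.7
```

>>> {"api": "arm_command", "payload": {
  "rows": [
    [[0,0,0],[0,0,0]],
    [[0,0,0],[0,0,0]],
    [[0,0,0],[0,0,0]]
  ],
  "grip": 0.72
}}

```text
clock: 44.25
position: [498.7, 391.0, 21.6]
ee_rot: [0.964, 0.268, 0.0, -0.0]
contact_force: [0.6, 0.1, 0.7]
gripper_width: 61.5
grasp_force: 0.0
```

>>> {"api": "arm_command", "payload": {
  "rows": [
    [[0,0,-0.1],[0,0,0]],
    [[0,0,-0.2],[0,0,0]],
    [[0,0,-0.35],[0,0,0]],
    [[0,0,-0.5],[0,0,0]],
    [[0,0,-0.5],[0,0,0]]
  ]
}}

```text
clock: 44.75
position: [501.4, 393.4, 153.2]
ee_rot: [0.963, 0.268, 0.006, -0.003]
contact_force: [0.5, 0.6, 0.3]
gripper_width: 61.8
grasp_force: 0.0
```

```bash
python3 - <<'E'
from h import *
incrate('top',45,62); incrate('side',45,62)
a=math.radians(-27.5); ex=np.array([math.cos(a),math.sin(a)]);ey=np.array([-ex[1],ex[0]]); O=np.array([488.7,-301.1])
g=O-85*ey; print(g)
for c in('side','top'):
    im,d=snap(c);P=cloud(c,d);X=(P[...,:2]-O)@ex; Y=(P[...,:2]-O)@ey
    for o in bars(im,P,28,37,(X<40)&(X>-60)&(Y<60)&(Y>-185),30): print(c,'panel1',*o)
    k=(P[...,2]>28)&(P[...,2]<37)&(X<50)&(X>-60)&(Y<-25)&(Y>-180); print(np.percentile(X[k],[1,3,50,97,99]).round(1),np.percentile(Y[k],[1,3,50,97,99]).round(1))
plan((460,200,180,250),(420,-100,180,200),(g[0],g[1],150,152.5))
E
```

```text
incrate top 536 [-18.6  41.6] [136.5  44.5] 0.5 z 52.3 sat 142.0
incrate side 61 [-102.4 -102.2] [43.8 15.4] -24.0 z 50.8 sat 145.0
incrate side 1303 [-28.5  45. ] [110.   42.9] 0.5 z 53.3 sat 178.0
[ 449.45136788 -376.49592082]Traceback (most recent call last):
  File "<stdin>", line 8, in <module>
    return _quantile_unchecked(
        a, q, axis, out, overwrite_input, method, keepdims, weights)
    return _ureduce(a,
                    func=_quantile_ureduce_func,
    ...<5 lines>...
                    overwrite_input=overwrite_input,
                    method=method)
    r = func(a, **kwargs)
    result = _quantile(arr,
                       quantiles=q,
    ...<2 lines>...
                       out=out,
                       weights=wgt)
    slices_having_nans = np.isnan(arr[-1, ...])
                                  ~~~^^^^^^^^^
IndexError: index -1 is out of bounds for axis 0 with size 0
```

```bash
python3 - <<'E'
from h import *
z=np.load('/tmp/side1.npz');P1=z['P'];V=z['im'].max(-1)
zt=np.load('/tmp/top1.npz')['P']; T=np.array([436.4,-277.9,215.1+22])
a=math.radians(-27.5); ex=np.array([math.cos(a),math.sin(a)]);ey=np.array([-ex[1],ex[0]])
for n,P in(('side',P1),('top',zt)):
    D=P-T; k=(np.hypot(D[...,0],D[...,1])<260)&(D[...,2]>60)&(D[...,2]<600); Q=D[k]
    print(n)
    for lo in range(60,500,30):
        m=(Q[:,2]>=lo)&(Q[:,2]<lo+30)
        if m.sum()>5: print(lo,m.sum(),'wx',np.percentile(Q[m,0],[3,50,97]).round(0),'wy',np.percentile(Q[m,1],[3,50,97]).round(0))
O=np.array([488.7,-301.1])
im,d=snap('top');P=cloud('top',d);X=(P[...,:2]-O)@ex; Y=(P[...,:2]-O)@ey
k=(P[...,2]>28)&(P[...,2]<37)&(X<50)&(X>-60)&(Y<-25)&(Y>-180); print('top p1',np.percentile(X[k],[1,3,50,97,99]).round(1),np.percentile(Y[k],[1,3,50,97,99]).round(1))
P=np.load('/tmp/side2.npz')['P'];X=(P[...,:2]-O)@ex; Y=(P[...,:2]-O)@ey
k=(P[...,2]>28)&(P[...,2]<37)&(X<50)&(X>-60)&(Y<-25)&(Y>-180); print('side p1',np.percentile(X[k],[1,3,50,97,99]).round(1),np.percentile(Y[k],[1,3,50,97,99]).round(1))
g=O-85*ey
plan((460,200,190,250),(420,-100,200,200),(g[0],g[1],190,152.5))
E
```

```text
side
60 409 wx [-40.   4.  42.] wy [-57.  31.  71.]
90 492 wx [-38.  -1.  40.] wy [-51.  27.  67.]
120 273 wx [-35.  -6.  28.] wy [-1. 34. 42.]
150 419 wx [-36.  -9.  31.] wy [ 0. 32. 40.]
180 363 wx [-38. -10.  32.] wy [ 6. 34. 43.]
210 454 wx [-37. -11.  32.] wy [ 6. 36. 44.]
240 448 wx [-40.  -6.  66.] wy [  7.  42. 218.]
270 721 wx [-24.  24.  79.] wy [177. 218. 226.]
300 75 wx [-49. -16.  38.] wy [187. 200. 227.]
top
60 128 wx [-44.   1.  26.] wy [-54.  34.  68.]
90 109 wx [-42. -25.  20.] wy [-59. -43.  66.]
120 52 wx [-38. -27.   6.] wy [-55.  25.  37.]
150 82 wx [-38. -26.  -2.] wy [-3. 28. 37.]
180 56 wx [-41. -30.  -9.] wy [-5. 27. 39.]
210 54 wx [-41. -32. -16.] wy [-0. 26. 37.]
240 87 wx [-45. -39. -24.] wy [-24.  17.  36.]
270 96 wx [-43. -36.  10.] wy [ -6.  24. 209.]
300 971 wx [-41.  -7.  79.] wy [ 13.  93. 220.]
330 3675 wx [-36.  17.  64.] wy [-28. 102. 207.]
360 1370 wx [-94. -35.  15.] wy [-12. 164. 224.]
390 1131 wx [-154.  -98.  -63.] wy [160. 186. 228.]
420 861 wx [-187. -144. -115.] wy [170. 191. 220.]
450 6 wx [-176. -170. -168.] wy [190. 195. 198.]
top p1 [-26.5 -25.   -3.2  18.6  20.6] [-149.4 -146.4  -90.7  -32.5  -30.5]
side p1 [-25.  -24.6  -4.6  20.   21.5] [-150.4 -146.3  -87.1  -28.2  -26.1]
now [497.9 390.1 145.1] yaw -59.0 F [-0.3  0.3 -0.8] w 61.5 g 0.0 t 44.95 j6 1.19
[[-0.261, 0.287, -0.089], [0.0002, 0.0003, 0.1417]]  # -> [479. 295. 168.]
[[-0.112, 0.371, -0.09], [0.0001, 0.0003, 0.1417]]  # -> [460. 200. 190.]
[[0.13, 0.591, -0.02], [0.0, 0.0, 0.1389]]  # -> [440.  50. 195.]
[[0.368, 0.481, -0.02], [0.0, 0.0, 0.1389]]  # -> [ 420. -100.  200.]
[[0.54, 0.134, 0.02], [0.0, 0.0, 0.1319]]  # -> [ 435. -238.  195.]
[[0.548, -0.095, 0.02], [0.0, 0.0, 0.132]]  # -> [ 449. -376.  190.]
```

>>> {"api": "arm_command", "payload": {
  "rows": [
    [[-0.065,0.072,-0.022],[0,0,0.035]],
    [[-0.13,0.144,-0.045],[0,0,0.07]],
    [[-0.195,0.216,-0.067],[0,0,0.105]],
    [[-0.261,0.287,-0.089],[0,0,0.1417]],
    [[-0.261,0.287,-0.089],[0,0,0.1417]]
  ],
  "grip": 1
}}

```text
clock: 45.45
position: [478.6, 292.9, 167.9]
ee_rot: [0.999, 0.047, -0.001, 0.001]
contact_force: [0.6, 0.7, 0.1]
gripper_width: 85.5
grasp_force: 0.0
```

>>> {"api": "arm_command", "payload": {
  "rows": [
    [[-0.028,0.093,-0.022],[0,0,0.035]],
    [[-0.056,0.186,-0.045],[0,0,0.07]],
    [[-0.084,0.28,-0.067],[0,0,0.105]],
    [[-0.112,0.371,-0.09],[0,0,0.1417]],
    [[-0.112,0.371,-0.09],[0,0,0.1417]]
  ]
}}

```text
clock: 45.95
position: [460.0, 198.9, 190.6]
ee_rot: [0.985, -0.174, -0.0, 0.0]
contact_force: [0.2, 0.4, -0.1]
gripper_width: 85.4
grasp_force: 0.0
```

>>> {"api": "arm_command", "payload": {
  "rows": [
    [[0.032,0.148,-0.005],[0,0,0.035]],
    [[0.065,0.296,-0.01],[0,0,0.07]],
    [[0.098,0.444,-0.015],[0,0,0.105]],
    [[0.13,0.591,-0.02],[0,0,0.1389]],
    [[0.13,0.591,-0.02],[0,0,0.1389]]
  ]
}}

```text
clock: 46.45
position: [439.7, 48.3, 195.0]
ee_rot: [0.923, -0.384, -0.001, 0.001]
contact_force: [0.4, 0.2, 1.0]
gripper_width: 85.3
grasp_force: 0.0
```

>>> {"api": "arm_command", "payload": {
  "rows": [
    [[0.092,0.12,-0.005],[0,0,0.035]],
    [[0.184,0.24,-0.01],[0,0,0.07]],
    [[0.276,0.36,-0.015],[0,0,0.105]],
    [[0.368,0.481,-0.02],[0,0,0.1389]],
    [[0.368,0.481,-0.02],[0,0,0.1389]]
  ]
}}

```text
clock: 46.95
position: [420.7, -101.5, 200.1]
ee_rot: [0.818, -0.575, -0.0, 0.001]
contact_force: [0.8, 0.5, -1.1]
gripper_width: 85.6
grasp_force: 0.0
```

>>> {"api": "arm_command", "payload": {
  "rows": [
    [[0.135,0.034,0.005],[0,0,0.033]],
    [[0.27,0.067,0.01],[0,0,0.066]],
    [[0.405,0.1,0.015],[0,0,0.099]],
    [[0.54,0.134,0.02],[0,0,0.1319]],
    [[0.54,0.134,0.02],[0,0,0.1319]]
  ]
}}

```text
clock: 47.45
position: [436.8, -239.6, 194.3]
ee_rot: [-0.683, 0.73, 0.001, -0.001]
contact_force: [-0.0, 0.7, -0.3]
gripper_width: 85.5
grasp_force: 0.0
```

>>> {"api": "arm_command", "payload": {
  "rows": [
    [[0.137,-0.024,0.005],[0,0,0.033]],
    [[0.274,-0.048,0.01],[0,0,0.066]],
    [[0.41,-0.072,0.015],[0,0,0.099]],
    [[0.548,-0.095,0.02],[0,0,0.132]],
    [[0.548,-0.095,0.02],[0,0,0.132]]
  ]
}}

```text
clock: 47.95
position: [451.6, -377.8, 188.8]
ee_rot: [-0.519, 0.855, 0.001, -0.001]
contact_force: [-1.1, 0.5, -0.5]
gripper_width: 85.2
grasp_force: 0.0
```

>>> {"api": "arm_command", "payload": {
  "rows": [
    [[0,0,0],[0,0,0]],
    [[0,0,0],[0,0,0]]
  ]
}}

```text
clock: 48.15
position: [450.7, -374.6, 190.3]
ee_rot: [-0.52, 0.854, 0.001, -0.0]
contact_force: [-0.0, 0.9, 0.1]
gripper_width: 85.3
grasp_force: 0.0
```

```bash
python3 - <<'E'
from h import *
incrate('top',45,62); incrate('side',45,62); incrate('side',30,43)
a=math.radians(-27.5); ex=np.array([math.cos(a),math.sin(a)]);ey=np.array([-ex[1],ex[0]]); O=np.array([488.7,-301.1])
im,d=snap('side');P=cloud('side',d);X=(P[...,:2]-O)@ex; Y=(P[...,:2]-O)@ey
k=(P[...,2]>28)&(P[...,2]<37)&(X<50)&(X>-60)&(Y<-25)&(Y>-180); print('side p1',np.percentile(X[k],[1,3,50,97,99]).round(1),np.percentile(Y[k],[1,3,50,97,99]).round(1))
for lo in(-140,-110,-80,-50): m=k&(Y>lo)&(Y<lo+20); print(lo,np.percentile(X[m],[3,50,97]).round(1))
plan((447.3,-375.3,60,152.5),(447.3,-375.3,15,152.5),(447.3,-375.3,-3,152.5))
it,_=snap('top')
cv2.imwrite('pics/s7.png',np.hstack([cv2.resize(im[20:220,170:370],(400,400)),cv2.resize(it[100:300,250:450],(400,400))]))
E
```

```text
incrate top 693 [-0.2 41.5] [173.4  44.5] -0.5 z 52.3 sat 144.0
incrate side 75 [ -99.5 -103.4] [48.8 14.8] -23.0 z 50.2 sat 145.0
incrate side 2039 [ 3.2 44.9] [173.   42.8] -0.5 z 53.3 sat 178.0
incrate side 1095 [ 78.9 -39. ] [131.8  46.6] 87.5 z 39.0 sat 51.0
incrate side 1624 [-82.5  -0.1] [174.9  46.9] -89.5 z 39.0 sat 52.0
incrate side 1030 [ -2.4 -34.5] [112.4  46.2] 89.5 z 39.0 sat 51.0
incrate side 303 [82.2 70.5] [47.2 25.5] -3.5 z 38.6 sat 57.0
incrate side 297 [-1.1 75. ] [46.8 20. ] -0.5 z 38.6 sat 56.0
side p1 [-27.  -25.4  -5.2  20.   21.5] [-148.5 -145.9  -86.8  -28.2  -26.5]
-140 [-27.   -5.7  17.8]
-110 [-25.4  -7.6  18.3]
-80 [-23.8  -4.3  17.9]
-50 [-22.4  -1.9  20.7]
now [ 450.6 -375.1  191.2] yaw 152.6 F [0.4 0.7 0.7] w 85.5 g 0.0 t 48.35 j6 -0.06
[[0.007, 0.012, 0.525], [-0.0002, 0.0, 0.0007]]  # -> [ 447. -375.   60.]
[[0.0, -0.001, 0.18], [0.0, 0.0, 0.0]]  # -> [ 447. -375.   15.]
[[0.0, 0.0, 0.072], [0.0, 0.0, 0.0]]  # -> [ 447. -375.   -3.]
```

View pics/s7.png

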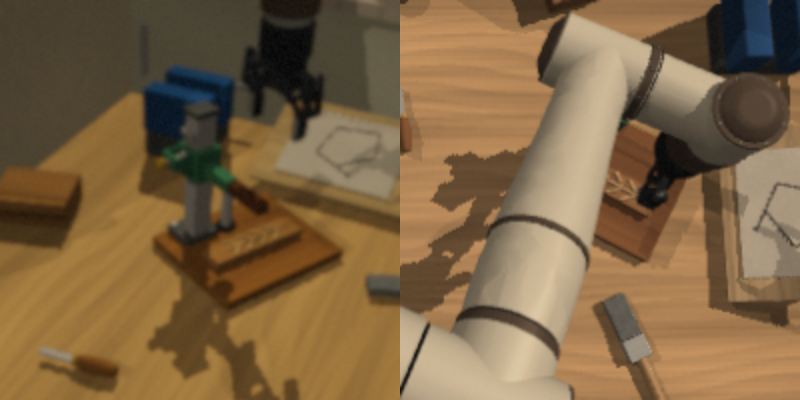

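>>> {"api": "arm_command", "payload": {
  "rows": [
    [[0.007,0.012,0.12],[0,0,0.011]],
    [[0.007,0.012,0.25],[0,0,0.011]],
    [[0.007,0.012,0.38],[0,0,0.011]],
    [[0.007,0.012,0.5],[0,0,0.011]],
    [[0.007,0.012,0.525],[0,0,0.011]]
  ]
}}

```text
clock: 48.9
position: [444.5, -374.6, 56.3]
ee_rot: [-0.504, 0.864, 0.003, -0.002]
contact_force: [-0.2, 0.7, -0.9]
gripper_width: 85.6
grasp_force: 0.0
```

>>> {"api": "arm_command", "payload": {
  "rows": [
    [[0,0,0.05],[0,0,0]],
    [[0,0,0.1],[0,0,0]],
    [[0,0,0.14],[0,0,0]],
    [[0,0,0.16],[0,0,0]],
    [[0,0,0.16],[0,0,0]]
  ]
}}

```text
clock: 49.4
position: [446.5, -376.1, 19.1]
ee_rot: [-0.504, 0.864, 0.0, -0.0]
contact_force: [-0.3, -0.9, -0.2]
gripper_width: 85.2
grasp_force: 0.0
```

```bash
python3 - <<'E'
from h import *
plan((447.3,-375.3,-3,150.5))
E
```

```text
now [ 446.5 -376.1   19.1] yaw 150.5 F [-0.3 -0.9 -0.2] w 85.2 g 0.0 t 49.4 j6 -0.09
[[-0.004, -0.001, 0.088], [0.0003, 0.0, 0.0002]]  # -> [ 447. -375.   -3.]
```

>>> {"api": "arm_command", "payload": {
  "rows": [
    [[-0.004,0,0.03],[0,0,0]],
    [[-0.004,0,0.06],[0,0,0]],
    [[-0.004,0,0.085],[0,0,0]],
    [[-0.004,0,0.085],[0,0,0]],
    [[-0.004,0,0.085],[0,0,0]]
  ]
}}

```text
clock: 49.9
position: [447.2, -375.4, -1.9]
ee_rot: [-0.504, 0.864, 0.0, -0.0]
contact_force: [-0.1, -0.6, -0.5]
gripper_width: 85.3
grasp_force: 0.0
```

>>> {"api": "arm_command", "payload": {
  "rows": [
    [[0,0,0],[0,0,0]],
    [[0,0,0],[0,0,0]],
    [[0,0,0],[0,0,0]],
    [[0,0,0],[0,0,0]],
    [[0,0,0],[0,0,0]]
  ],
  "grip": 0
}}

```text
clock: 50.4
position: [447.9, -375.7, -0.9]
ee_rot: [-0.504, 0.864, -0.001, 0.0]
contact_force: [-0.1, 0.7, 4.9]
gripper_width: 43.9
grasp_force: 61.6
```

>>> {"api": "arm_command", "payload": {
  "rows": [
    [[0,0,-0.02],[0,0,0]],
    [[0,0,-0.04],[0,0,0]],
    [[0,0,-0.04],[0,0,0]],
    [[0,0,-0.04],[0,0,0]]
  ]
}}

```text
clock: 50.8
position: [447.1, -375.3, 8.3]
ee_rot: [-0.504, 0.864, 0.0, -0.0]
contact_force: [-0.1, -0.1, -0.9]
gripper_width: 44.2
grasp_force: 61.1
```

>>> {"api": "arm_command", "payload": {
  "rows": [
    [[0.08,0,0],[0,0,0]],
    [[0.17,0,0],[0,0,0]],
    [[0.26,0,0],[0,0,0]],
    [[0.36,0,0],[0,0,0]],
    [[0.44,0,0],[0,0,0]]
  ]
}}

```text
clock: 51.3
position: [392.2, -471.9, 7.9]
ee_rot: [-0.504, 0.864, 0.0, -0.0]
contact_force: [0.4, 0.2, -0.7]
gripper_width: 44.0
grasp_force: 61.1
```

>>> {"api": "arm_command", "payload": {
  "rows": [
    [[0,0,-0.15],[0,0,0]],
    [[0,0,-0.3],[0,0,0]],
    [[0,0,-0.45],[0,0,0]],
    [[0,0,-0.6],[0,0,0]],
    [[0,0,-0.76],[0,0,0]]
  ]
}}

```text
clock: 51.8
position: [392.5, -470.6, 199.0]
ee_rot: [-0.504, 0.864, 0.001, -0.0]
contact_force: [0.1, -0.7, -0.6]
gripper_width: 44.2
grasp_force: 61.6
```

>>> {"api": "arm_command", "payload": {
  "rows": [
    [[0,0,0],[0,0,0]],
    [[0,0,0],[0,0,0]]
  ]
}}

```text
clock: 52.0
position: [393.2, -470.9, 198.8]
ee_rot: [-0.504, 0.864, -0.001, 0.001]
contact_force: [-0.5, -0.7, -2.2]
gripper_width: 43.8
grasp_force: 61.7
```

```bash
python3 - <<'E'
from h import *
x,y=crate(-25,-42)
plan((370,-270,200,145),(400,-60,190,135),(430,140,160,125),(x,y,130,121),(x,y,35,121),(x,y,19,121))
E
```

```text
now [ 393.2 -470.9  198.8] yaw 150.5 F [-0.5 -0.7 -2.2] w 43.8 g 61.7 t 52.0 j6 0.1
[[-0.654, 0.477, -0.005], [-0.0005, 0.0002, 0.0306]]  # -> [ 370. -270.  200.]
[[-0.757, 0.383, 0.04], [0.0, 0.0, 0.0556]]  # -> [400. -60. 190.]
[[-0.65, 0.481, 0.12], [0.0, 0.0, 0.0555]]  # -> [430. 140. 160.]
[[-0.671, 0.332, 0.12], [0.0, 0.0, 0.0222]]  # -> [520. 304. 130.]
[[0.0, 0.0, 0.38], [0.0, 0.0, 0.0]]  # -> [520. 304.  35.]
[[0.0, 0.0, 0.064], [0.0, 0.0, 0.0]]  # -> [520. 304.  19.]
```

>>> {"api": "arm_command", "payload": {
  "rows": [
    [[-0.16,0.12,0],[0,0,0.008]],
    [[-0.32,0.24,0],[0,0,0.016]],
    [[-0.48,0.355,0],[0,0,0.024]],
    [[-0.6,0.44,0],[0,0,0.03]],
    [[-0.654,0.477,0],[0,0,0.0306]]
  ]
}}

```text
clock: 52.5
position: [367.5, -267.1, 196.4]
ee_rot: [-0.463, 0.887, 0.002, -0.001]
contact_force: [-0.0, 0.7, -0.6]
gripper_width: 43.9
grasp_force: 61.7
```

>>> {"api": "arm_command", "payload": {
  "rows": [
    [[-0.16,0.08,0.01],[0,0,0.012]],
    [[-0.32,0.16,0.02],[0,0,0.024]],
    [[-0.48,0.245,0.03],[0,0,0.036]],
    [[-0.64,0.325,0.04],[0,0,0.048]],
    [[-0.757,0.383,0.04],[0,0,0.0556]]
  ]
}}

```text
clock: 53.0
position: [398.1, -58.2, 186.4]
ee_rot: [-0.383, 0.924, 0.001, -0.002]
contact_force: [0.3, -0.8, -1.2]
gripper_width: 44.2
grasp_force: 61.7
```

>>> {"api": "arm_command", "payload": {
  "rows": [
    [[-0.14,0.1,0.025],[0,0,0.012]],
    [[-0.28,0.205,0.05],[0,0,0.024]],
    [[-0.42,0.31,0.075],[0,0,0.036]],
    [[-0.56,0.415,0.1],[0,0,0.048]],
    [[-0.65,0.481,0.12],[0,0,0.0555]]
  ]
}}

```text
clock: 53.5
position: [428.5, 141.6, 156.2]
ee_rot: [-0.301, 0.954, -0.0, -0.002]
contact_force: [1.8, -1.0, -0.7]
gripper_width: 44.0
grasp_force: 61.7
```

>>> {"api": "arm_command", "payload": {
  "rows": [
    [[-0.14,0.07,0.025],[0,0,0.005]],
    [[-0.28,0.14,0.05],[0,0,0.01]],
    [[-0.42,0.21,0.075],[0,0,0.015]],
    [[-0.56,0.28,0.1],[0,0,0.02]],
    [[-0.671,0.332,0.12],[0,0,0.0222]]
  ]
}}

```text
clock: 54.0
position: [518.8, 305.0, 125.2]
ee_rot: [-0.267, 0.964, -0.001, -0.002]
contact_force: [0.4, 0.2, -0.9]
gripper_width: 44.2
grasp_force: 61.6
```

>>> {"api": "arm_command", "payload": {
  "rows": [
    [[0,0,0],[0,0,0]],
    [[0,0,0],[0,0,0]],
    [[0,0,0],[0,0,0]]
  ]
}}

```text
clock: 54.3
position: [518.3, 302.7, 127.2]
ee_rot: [-0.267, 0.964, -0.001, -0.001]
contact_force: [-0.1, 0.0, -1.1]
gripper_width: 44.1
grasp_force: 61.7
```

```bash
python3 - <<'E'
from h import *
x,y=crate(-25,-42)
plan((x,y,35,121),(x,y,19,121))
# panel in gripper: height band relative to bench
for c in('top','side'):
    im,d=snap(c);P=cloud(c,d);S=cv2.cvtColor(im,cv2.COLOR_BGR2HSV)[...,1]
    M=R.from_euler('z',CY,degrees=True).as_matrix()[:2,:2]; X=(P[...,:2]-C0)@M
    k=(abs(X[...,0])<140)&(abs(X[...,1]+42)<60)&(P[...,2]>135)&(P[...,2]<185)&(S>90)
    q=X[k]; zz=P[...,2][k]; print(c,k.sum(),np.percentile(q,[2,98],0).round(1).tolist(), 'slopes',np.linalg.lstsq(np.c_[q,np.ones(len(q))],zz,rcond=None)[0].round(3))
E
```

```text
now [518.3 302.7 127.2] yaw 121.0 F [-0.1  0.  -1.1] w 44.1 g 61.7 t 54.3 j6 -1.83
[[-0.009, 0.003, 0.369], [-0.0001, -0.001, 0.0]]  # -> [520. 304.  35.]
[[0.0, 0.0, 0.064], [0.0, 0.0, 0.0]]  # -> [520. 304.  19.]
top 359 [[-94.0, -66.5], [73.8, -19.8]] slopes [2.00000e-03 3.30000e-02 1.61823e+02]
side 763 [[-93.4, -66.0], [-31.3, -19.3]] slopes [ 5.60000e-02 -8.80000e-02  1.61737e+02]
```

>>> {"api": "arm_command", "payload": {
  "rows": [
    [[-0.007,0.003,0.09],[0,0,0]],
    [[-0.007,0.003,0.18],[0,0,0]],
    [[-0.007,0.003,0.27],[0,0,0]],
    [[-0.007,0.003,0.36],[0,0,0]],
    [[-0.007,0.003,0.369],[0,0,0]]
  ]
}}

```text
clock: 54.9
position: [518.5, 303.3, 33.7]
ee_rot: [-0.267, 0.964, -0.001, -0.003]
contact_force: [-0.5, 0.1, -0.6]
gripper_width: 44.3
grasp_force: 61.6
```

>>> {"api": "arm_command", "payload": {
  "rows": [
    [[0,0,0.02],[0,0,0]],
    [[0,0,0.04],[0,0,0]],
    [[0,0,0.052],[0,0,0]],
    [[0,0,0.052],[0,0,0]],
    [[0,0,0.052],[0,0,0]]
  ]
}}

```text
clock: 55.4
position: [520.7, 305.8, 23.6]
ee_rot: [-0.268, 0.964, 0.0, 0.0]
contact_force: [-1.1, -0.2, -1.0]
gripper_width: 44.0
grasp_force: 61.6
```

```bash
python3 - <<'E'
from h import *
x,y=crate(-25,-42)
plan((x,y,20,121))
E
```

```text
now [520.7 305.8  23.6] yaw 121.0 F [-1.1 -0.2 -1. ] w 44.0 g 61.6 t 55.4 j6 -1.83
[[0.007, -0.003, 0.014], [0.0, 0.0003, 0.0002]]  # -> [520. 304.  20.]
```

>>> {"api": "arm_command", "payload": {
  "rows": [
    [[0.004,0,0.007],[0,0,0]],
    [[0.004,0,0.012],[0,0,0]],
    [[0.004,0,0.012],[0,0,0]]
  ]
}}

```text
clock: 55.7
position: [519.5, 304.9, 19.9]
ee_rot: [-0.267, 0.964, -0.0, -0.0]
contact_force: [-0.2, 0.3, -0.7]
gripper_width: 44.2
grasp_force: 61.6
```

>>> {"api": "arm_command", "payload": {
  "rows": [
    [[0,0,0],[0,0,0]],
    [[0,0,0],[0,0,0]],
    [[0,0,0],[0,0,0]]
  ],
  "grip": 0.7
}}

```text
clock: 56.0
position: [519.8, 305.2, 20.3]
ee_rot: [-0.268, 0.964, 0.0, 0.0]
contact_force: [-0.4, 0.1, 0.2]
gripper_width: 59.7
grasp_force: 0.0
```

>>> {"api": "arm_command", "payload": {
  "rows": [
    [[0,0,-0.1],[0,0,0]],
    [[0,0,-0.2],[0,0,0]],
    [[0,0,-0.35],[0,0,0]],
    [[0,0,-0.5],[0,0,0]],
    [[0,0,-0.6],[0,0,0]]
  ]
}}

```text
clock: 56.5
position: [520.5, 305.6, 173.4]
ee_rot: [-0.268, 0.964, 0.001, 0.002]
contact_force: [0.3, 0.1, -1.2]
gripper_width: 60.1
grasp_force: 0.0
```

>>> {"api": "arm_command", "payload": {
  "rows": [
    [[0.6,-0.5,0],[0,0,0]],
    [[0.6,-0.5,0],[0,0,0]],
    [[0.6,-0.5,0],[0,0,0]],
    [[0.6,-0.5,0],[0,0,0]],
    [[0.6,-0.5,0],[0,0,0]]
  ]
}}

```text
clock: 57.0
position: [452.7, 116.5, 170.3]
ee_rot: [-0.266, 0.964, 0.0, -0.001]
contact_force: [0.9, 1.0, 0.1]
gripper_width: 59.5
grasp_force: 0.0
```

>>> {"api": "arm_command", "payload": {
  "rows": [
    [[0,0,0],[0,0,0]],
    [[0,0,0],[0,0,0]],
    [[0,0,0],[0,0,0]]
  ]
}}

```text
clock: 57.3
position: [456.1, 121.6, 170.0]
ee_rot: [-0.268, 0.963, 0.0, 0.0]
contact_force: [-0.1, 0.2, -0.0]
gripper_width: 59.8
grasp_force: 0.0
```

```bash
python3 - <<'E'
from h import *
plan()
incrate('top',45,62); incrate('side',45,62); incrate('side',30,43)
im,d=snap('side');P=cloud('side',d); it,dt=snap('top');Pt=cloud('top',dt)
a=math.radians(-27.5); ex=np.array([math.cos(a),math.sin(a)]);ey=np.array([-ex[1],ex[0]]); O=np.array([488.7,-301.1])
for i,Q in((im,P),(it,Pt)):
    h=cv2.cvtColor(i,cv2.COLOR_BGR2HSV);X=(Q[...,:2]-O)@ex; Y=(Q[...,:2]-O)@ey
    m=(h[...,0]<25)&(h[...,1]>70)&(X>-90)&(X<0)&(abs(Y)<20)&(Q[...,2]>100)&(Q[...,2]<190); print('handle z',m.sum(),np.percentile(Q[...,2][m],[5,50,95]).round(0) if m.any() else '')
cv2.imwrite('pics/s8.png',np.hstack([cv2.resize(im,(400,300)),cv2.resize(it,(400,300))]))
cv2.imwrite('pics/s9.png',np.hstack([cv2.resize(im[184:384,70:270],(400,400)),cv2.resize(it[80:280,50:250],(400,400))]))
E
```

```text
now [456.1 121.6 170. ] yaw 121.1 F [-0.1  0.2 -0. ] w 59.8 g 0.0 t 57.3 j6 -1.63
incrate top 259 [ 46.6 -43.3] [68.4 42.5] -2.5 z 52.9 sat 144.0
incrate top 317 [50.  36.8] [77.7 44.4] -1.5 z 52.6 sat 144.0
incrate side 71 [ -99.4 -103.2] [49.8 16.1] -22.5 z 49.0 sat 146.0
incrate side 84 [  85.6 -106. ] [53.6  3.4] 0.5 z 48.9 sat 145.0
incrate side 1668 [ -4.3 -39.4] [174.2  42.7] -0.5 z 53.1 sat 179.0
incrate side 2012 [ 4.3 42.1] [173.1  42.6] -2.5 z 53.3 sat 179.0
incrate side 1148 [ 87.4 -15.3] [179.8  55.9] 86.5 z 39.0 sat 60.0
incrate side 1288 [-82.7  -0.8] [176.   46.5] -90.0 z 38.9 sat 55.0
incrate side 190 [ -3.4 -76.4] [45.7 31.6] 1.5 z 39.0 sat 78.0
incrate side 337 [-2.2  1.2] [47.1 37.9] -0.5 z 39.0 sat 58.0
incrate side 321 [-1.3 74.2] [46.3 21.7] -1.5 z 38.6 sat 57.0
handle z 204 [128. 166. 171.]
handle z 176 [161. 167. 172.]
```

View pics/s9.png

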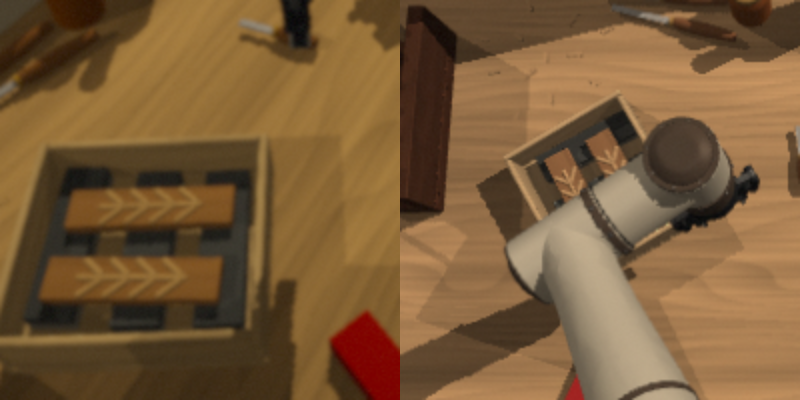

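The crate holds all three stones on its floor, with both panels level on top, carved side up at a measured top height of about 53 mm, below the 75 mm rim. The hold-down handle still reads about 167 mm, so it is in the notch. The gripper is clear of everything, so I'm handing in.

```bash
python3 -c "
from bench import arm
print(arm.job_done())"
```

```text
the job is handed in; nothing more can be done
None
```

I handed the job in at about 57 s. The hold-down hangs in the next notch, the three stones lie on the crate floor with both panels level and carved side up on top, and I left the gouge where it lay; the hand-in gave no verdict.

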